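Pile fresco panels in a storage rack and close its keeper bar

TASK

Push the rack's keeper bar fully open to its stop, pile all the plaster panels that are there squarely on the felt pad, one on another with edges flush and hand slots lined up, lay the plywood cover squarely on top, and then push the bar back over the pile until it is fully home against its closed stop. The plaster is brittle, so never squeeze or press a panel with more than 50 N a finger (100 N in all), and push the bar gently (under 40 N). Leave the fragments and the other things on the table where they are.

Things in the scene. Friction and masses are not known exactly. Their poses are not given: they have to be found in the camera images.
- rack: storage rack fixed to the table, its yaw varies: flat wooden base 200 (x) x 290 (y) x 16 mm, origin at the centre of its underside; in the middle a grey felt pad 130 (along x) x 124 x 4 mm; at y = -115 mm an upright round post, 24 mm across, carries the keeper bar on a pin
- pad (a point): centre of the felt pad's top face, 20 mm above the table; axes those of the rack. The pile stands here, its 130 mm length and the hand slots along the rack's x
- keeper (a joint): keeper bar's angle about the upright pin. 0: closed, home on its stop, across the middle of the pad along the rack's +y. Grows as the bar swings clockwise seen from above; 1.6 rad: fully open on its other stop, pointing along the rack's +x beside the pad. Starts over the pad at 0.3 to 1.0. Light friction (about 1 N at the free end), stays where left
- pin (a point): the keeper bar's pivot axis, at half the bar's height, 129 mm above the table; at x = 0, y = -115 mm in the rack's frame
- bar_end (a point): middle of the keeper bar's free end, 225 mm from the pin. The bar is wood, 24 mm wide and 18 mm high, its underside 120 mm and its top 138 mm above the table: it passes over a pile of four panels and the cover (top at 112 mm) with 8 mm to spare. It is pushed sideways near this end
- panel0: loose plaster fresco panel 130 x 124 x 20 mm, 0.28 kg, top painted ochre and blue, with two through hand slots, 60 (x) x 34 (y) mm, centred at y = +/-39 mm, leaving a middle web 44 mm wide to grip (fingers in the slots, open 60 mm). Origin: centre of underside; z up. All alike, 2 to 4 present (else None). Brittle: grip with 20 to 30 N; limit 50 N a finger, 100 N in all
- panel1: loose plaster fresco panel 130 x 124 x 20 mm, 0.28 kg, top painted ochre and blue, with two through hand slots, 60 (x) x 34 (y) mm, centred at y = +/-39 mm, leaving a middle web 44 mm wide to grip (fingers in the slots, open 60 mm). Origin: centre of underside; z up. All alike, 2 to 4 present (else None). Brittle: grip with 20 to 30 N; limit 50 N a finger, 100 N in all
- panel2: loose plaster fresco panel 130 x 124 x 20 mm, 0.28 kg, top painted ochre and blue, with two through hand slots, 60 (x) x 34 (y) mm, centred at y = +/-39 mm, leaving a middle web 44 mm wide to grip (fingers in the slots, open 60 mm). Origin: centre of underside; z up. All alike, 2 to 4 present (else None). Brittle: grip with 20 to 30 N; limit 50 N a finger, 100 N in all
- panel3: loose plaster fresco panel 130 x 124 x 20 mm, 0.28 kg, top painted ochre and blue, with two through hand slots, 60 (x) x 34 (y) mm, centred at y = +/-39 mm, leaving a middle web 44 mm wide to grip (fingers in the slots, open 60 mm). Origin: centre of underside; z up. All alike, 2 to 4 present (else None). Brittle: grip with 20 to 30 N; limit 50 N a finger, 100 N in all
- cover: loose plain plywood cover board, 130 x 124 x 12 mm, 0.1 kg, with the same two hand slots and 44 mm middle web as the panels. Origin: centre of its underside; x along the slots, z up
- fragment0: irregular fragment of old fresco about 85 x 65 x 25 mm, blue face, lying among the panels; origin: centre of its underside. To be left alone
- fragment1: irregular fragment of old fresco about 95 x 70 x 25 mm, ochre face, at the far right; origin: underside. To be left alone
- dropper: amber glass bottle, 44 mm across, 85 mm high; origin: underside. To be left alone
- tub: clear plastic bowl, 100 mm across, 50 mm high; origin: underside. To be left alone
- spatula: spatula 170 mm long lying beyond the rack; origin: underside. To be left alone
- notepad: closed notepad 100 x 70 x 12 mm; origin: underside. To be left alone
- mug: white mug, 72 mm across, 85 mm high; origin: underside. To be left alone

How it is judged:
By the outcome, as a careful person would: the job done as asked, in the order asked, and still so for the second after the job is handed in, with the robot touching nothing.
Of panel0, panel1, panel2, panel3 only 2 to 4 are there at a start; the rules pass over those that are not, and their reading is None.
At some moment in a run one of panel0, panel1, panel2, panel3, cover may be knocked a few centimetres aside while the robot is not near it.
Once in a run the grip may slacken for a moment while it holds something.
It also fails if it takes over 210 s, if anything falls off the work surface, if the arm or the gripper's body presses on something with over 40 N, if the wrist force passes 120 N, or if a joint passes its speed limit or range.

ROBOT

A 6-joint arm with a two-finger parallel gripper is mounted at the origin on the work surface. World frame = base frame: x ahead of the robot, y to its left, z up, the work surface at z = 0. Lengths are in m, angles in rad, forces in N, time in s.
With the tool pointing down it reaches from about 0.4 to 0.825 m from the base axis. Payload 7 kg.
Tool frame: the origin (TCP) lies at the very end of the fingers, on their centre line; the grasp point (between the pads) lies 19 mm behind it; z points along the fingers, x is the direction in which the jaws open and shut, and the axes are right-handed (so a half turn about z gives the same grasp; the last joint's range is limited). The gripper opens to 88 mm and grips with 3 to 60 N. Pads are 19 mm wide; open, the fingers measure 130 mm over their backs; the gripper's body (78 mm by 193 mm) begins 47 mm behind the grasp point.
Start: joints at [1.528, 0.359, 0.012, 0, -1.224, -0.288], TCP at [0.219, 0.638, 0.227] pointing down, gripper open.
Joint ranges: [-3.07, 3.07], [-1.43, 2.12], [-1.02, 1.25], [-3.03, 1.67], [-3.05, -0], [-3.03, 3.03]. Speed limits (rad/s): [2.39, 2.39, 3.01, 3.14, 3.14, 3.14].

INTERFACE

Orientations are given as [roll, pitch, yaw] about the fixed x, y, z axes, in that order (R = Rz(yaw) Ry(pitch) Rx(roll)).
In Python, from station import telemetry, grab_frame, arm, regions_of, pinpoint gives the robot as it stands. The module is installed in compiled form; this text tells all that it offers.
- The arm moves only by the shell command python3 -m inch 'ROWS' [FORCE]. ROWS is text: rows parted by semicolons, each of 7 numbers parted by spaces: the opening, from 0 (shut) to 1 (fully open), then the shift along the world's x, y, z in cm, then the turn, a rotation vector about the world's x, y, z in degrees. A call has 1 to 12 rows; each row is the pose to reach, as a shift and turn from the pose measured when the call began; what a row does not reach only later rows make up. A row lasts 1/8 s, in which the tool goes at most 62.5 mm and 10.7 degrees, less where a joint would pass 70% of its speed; a pose out of reach is approached as far as the arm can. A call with a gripper value outside its range is refused whole. The fingers move at their own pace and stop on an object; FORCE is the grip in N (left out, the last holds). Time passes only in rows, so rows that repeat a pose let the fingers close. It gives the time, the measured TCP pose, the force and the opening at its end, in the units of the state.
- telemetry.get_state(): the state, without advancing time (a new reading comes with each control period).
- grab_frame(name): name is "scene" or "side" or "wrist"; returns a dict with "pixels" (384x512x3 uint8, red, green, blue), "fx", "fy", "cx", "cy" (pixels), "R" (3x3) and "t" (3): a world point X has camera coordinates R X + t. Camera axes: x right, y down, z forward; pixel columns grow to the right and rows downward; lengths in m; the calibration is good to about 2 mm. The wrist camera is an equidistant fisheye: a pixel r from the principal point sees the ray r / f radians off the axis. A picture is of the moment at which its call begins. There is no depth.
- arm.job_done(): hands the job in, once; it reports no verdict.
Trained networks look in the newest picture that a camera, given by its name, has taken for a name from the list of things; names that differ only in an ending like _2 or _b are one class to them, and where a whole thing is asked for, a point or a joint stands for the part that bears it (a point fixed in the world has none). Each returns a list of dicts, best first, with "p" (0 to 1); they miss things now and then, are a little off and sometimes report something else, mostly with a low value. They report only what shows in the picture. A call takes as long as a camera call.
- regions_of(camera, name): "pixels" (384x512 bool, what is visible of it) and "bbox" ([left, top, right, bottom] in pixels, round what is visible of it).
- pinpoint(camera, name): "location" ([column, row] in pixels: a listed point, or the origin of a listed thing).
The state is a dict: "t": time; "q": joint angles; "qd": joint speeds; "joint_efforts": joint torques, N m; "eef_pos": TCP position; "ee_rot": TCP orientation; "force": force on the tool from outside, world axes, zero at the start; "moment": the same for the moment, N m; "width": finger opening in m.
Only numpy, scipy, OpenCV 4.12 (cv2) and the standard library are available. Lean on these libraries where they do the work, as an engineer would, in place of code of your own. Each camera call takes 0.05 s, during which the arm holds its last target. There are 200 camera calls.

## Working session

There is one attempt and no reset: what is moved stays moved. The work goes in short steps, Python scripts to look and compute and a shell command to move; the robot and the scene stay as the last step left them, time stands still between calls to the robot, and variables do not carry over. Pictures are saved under pics/ and viewed, about 12 in all and at most 16, crops included, and the job is handed in when it is done.

```bash
mkdir -p pics; cat > h.py <<'E'
import numpy as np, cv2
from station import telemetry, grab_frame, arm, regions_of, pinpoint
def save(n,f): cv2.imwrite('pics/'+n+'.png',cv2.cvtColor(f['pixels'],cv2.COLOR_RGB2BGR))
def ray(f,px,fish=False):
    x=(px[0]-f['cx'])/f['fx'];y=(px[1]-f['cy'])/f['fy']
    if fish:
        r=np.hypot(x,y); s=np.sin(r)/r if r>1e-9 else 1
        d=np.array([x*s,y*s,np.cos(r)])
    else: d=np.array([x,y,1.])
    R=np.array(f['R']);t=np.array(f['t'])
    return -R.T@t, R.T@d
def at(f,px,z,fish=False):
    c,d=ray(f,px,fish); return (c+d*(z-c[2])/d[2])[:2]
def proj(f,X,fish=False):
    p=np.array(f['R'])@np.array(X)+np.array(f['t'])
    if fish:
        r=np.hypot(p[0],p[1]);th=np.arctan2(r,p[2]);p=np.array([p[0]/r*th,p[1]/r*th,1])
    return np.array([f['fx']*p[0]/p[2]+f['cx'],f['fy']*p[1]/p[2]+f['cy']])
E
python3 - <<'E'
from h import *
s=telemetry.get_state();print(s)
ims=[]
for c in ['scene','side','wrist']:
    f=grab_frame(c);save(c+'0',f);print(c,f['fx'],f['cx'],f['cy'],-np.array(f['R']).T@f['t'],np.array(f['R'])[2])
    if c=='wrist':continue
    for n in ['pad','pin','bar_end','panel0','cover','rack','fragment0']:
        print(n,[(round(d['p'],2),np.round(d['location']).tolist(),np.round(at(f,d['location'],{'pad':.02,'pin':.129,'bar_end':.129}.get(n,0)),3).tolist()) for d in pinpoint(c,n)])
E
```

```text
{'t': 0.0, 'q': array([ 1.52811204e+00,  3.59386692e-01,  1.10489805e-02, -3.38384689e-04,
       -1.22407387e+00, -2.88111288e-01]), 'qd': array([-5.86510198e-04,  7.38521561e-04, -8.69539182e-04, -5.48673723e-04,
        2.09219419e-05, -1.25889636e-03]), 'joint_efforts': array([ 9.17509860e-04, -5.82721531e+01,  2.93050039e+01,  6.99746042e+00,
        6.99714728e-03, -1.45507329e-04]), 'eef_pos': array([0.21910093, 0.63793861, 0.22562062]), 'ee_rot': array([-3.14143864e+00, -1.63907179e-03, -1.90170727e+00]), 'force': array([-0.45523693, -0.05089701, -0.80767754]), 'moment': array([ 0.02626769, -0.00495481, -0.00065682]), 'width': 0.08768790287492237}
scene 369.24746702377206 253.60282794774608 187.84620693335108 [1.41407713 0.4376804  0.66108764] [-0.7521938  -0.3823861  -0.53664268]
pad [(0.65, [332.0, 192.0], [0.439, 0.218]), (0.41, [178.0, 157.0], [0.439, -0.373])]
pin [(0.68, [298.0, 154.0], [0.434, 0.099])]
bar_end [(0.97, [359.0, 185.0], [0.539, 0.311])]
panel0 [(0.82, [213.0, 165.0], [0.404, -0.242]), (0.66, [178.0, 159.0], [0.419, -0.391]), (0.6, [257.0, 178.0], [0.425, 
[... 296 characters left out ...]
020991 -0.68912829 -0.72435748]
pad [(0.59, [311.0, 255.0], [0.442, 0.214])]
pin [(0.68, [310.0, 197.0], [0.449, 0.104])]
bar_end [(0.88, [277.0, 261.0], [0.535, 0.31])]
panel0 [(0.97, [311.0, 184.0], [0.426, -0.072]), (0.63, [309.0, 122.0], [0.414, -0.388]), (0.58, [311.0, 148.0], [0.416, -0.241]), (0.46, [210.0, 326.0], [0.69, 0.411])]
cover [(0.86, [251.0, 185.0], [0.612, -0.057])]
rack [(0.96, [308.0, 258.0], [0.449, 0.21]), (0.37, [254.0, 184.0], [0.605, -0.064])]
fragment0 [(0.85, [225.0, 128.0], [0.716, -0.343]), (0.71, [264.0, 123.0], [0.577, -0.376])]
wrist 297.3186396354542 251.20886742210985 189.7211463870321 [0.29393515 0.61402123 0.38584966] [-0.27459361  0.09351154 -0.95700258]
```

View pics/scene0.png

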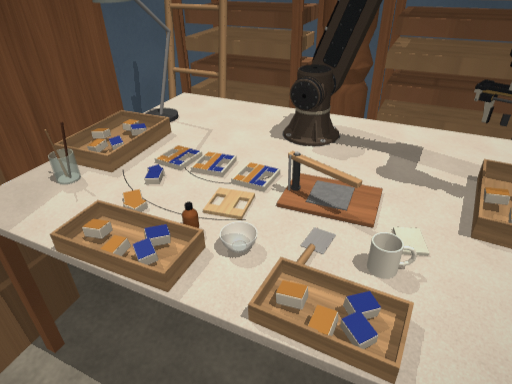

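View pics/side0.png

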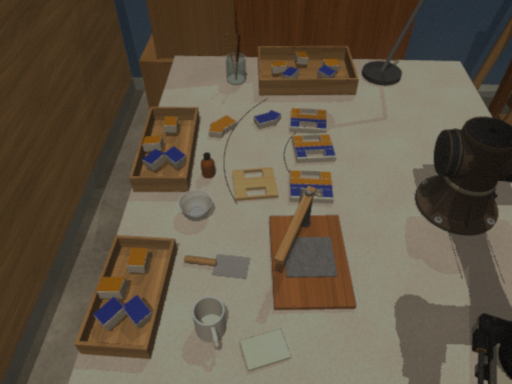

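```bash
python3 -m inch '0 3 -5 1 0 0 0;0 6 -10 2 0 0 0;0 9 -15 3 0 0 0;0 12 -20 4 0 0 0;0 15 -25 5 0 0 0;0 17 -30 5 0 0 0;0 18 -34 5 0 0 0;0 18 -34 5 0 0 0;0 18 -34 5 0 0 0' 25
python3 - <<'E'
from h import *
f=grab_frame('wrist');save('w1',f)
print(telemetry.get_state()['eef_pos'],-np.array(f['R']).T@f['t'])
for n in ['pad','pin','bar_end','panel0']:
    print(n,[(round(d['p'],2),np.round(d['location']).tolist(),np.round(at(f,d['location'],{'pad':.02,'pin':.129,'bar_end':.129}.get(n,0),True),4).tolist()) for d in pinpoint('wrist',n)])
E
```

```text
t: 1.98
eef_pos: [0.3994, 0.2985, 0.2769]
ee_rot: [-3.141, 0.001, -1.902]
force: [0.7, 0.1, 0.7]
width: 0.0036
[0.39926197 0.29891218 0.27671063] [0.47400417 0.27398246 0.43617546]
pad [(0.85, [295.0, 108.0], [0.4476, 0.2193])]
pin [(0.55, [408.0, 71.0], [0.4603, 0.0952])]
bar_end [(0.57, [197.0, 54.0], [0.5404, 0.3095])]
panel0 [(0.64, [444.0, 76.0], [0.4319, -0.0516])]
```

View pics/w1.png

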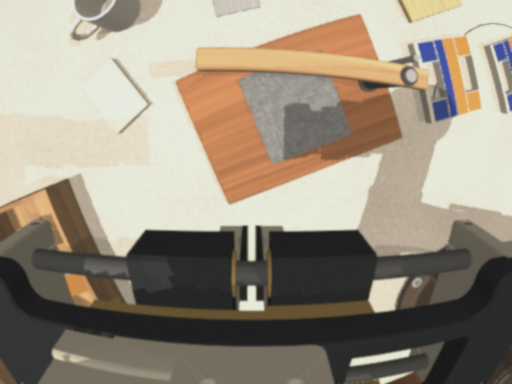

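```bash
python3 - <<'E'
from h import *
f=grab_frame('wrist')
P=np.array([at(f,p,.016,True) for p in [(178,83),(360,15),(402,135),(231,202)]])
print(P.round(4).tolist(),P.mean(0))
# rack model corners: (+x,+y),(+x,-y),(-x,-y),(-x,+y)
M=np.array([[.1,.145],[.1,-.145],[-.1,-.145],[-.1,.145]])
Q=P-P.mean(0);yaw=np.arctan2((M[:,0]*Q[:,1]-M[:,1]*Q[:,0]).sum(),(M*Q).sum())
c=P.mean(0);R=np.array([[np.cos(yaw),-np.sin(yaw)],[np.sin(yaw),np.cos(yaw)]])
print('yaw',yaw,'resid',(Q-M@R.T).round(4).tolist())
pin=c+R@[0,-.115];print('pin',pin,proj(f,[*pin,.138],True))
b=at(f,(197,58),.132,True);print(b);d=R.T@(b-pin);print('theta',np.arctan2(d[0],d[1]),np.hypot(*d))
for n,pts,z in [('pad',[(239,80),(349,130),(276,161)],.02)]:
    print([ (R.T@(at(f,p,z,True)-c)).round(4).tolist() for p in pts])
E
```

```text
[[0.5355, 0.3625], [0.5536, 0.0798], [0.3615, 0.0671], [0.3448, 0.3504]] [0.44887318 0.21495896]
yaw 0.06249634126005462 resid [[-0.0041, -0.0034], [-0.0041, 0.0033], [0.0034, 0.0031], [0.0048, -0.003]]
pin [0.45605558 0.10018347] [409.30991503  74.59346344]
[0.53575926 0.31125679]
theta 0.42355441572167846 0.22562052912748978
[[0.0636, 0.0615], [-0.0586, -0.0591], [-0.062, 0.0569]]
```

```bash
python3 -m inch '0 4 0.2 -4 0 0 0;0 8.6 0.4 -6 0 0 0;0 8.6 0.4 -11 0 0 0;0 8.6 0.4 -16.5 0 0 0;0 8.6 0.4 -16.5 0 0 0;0 8.6 0.4 -16.5 0 0 0' 25
python3 - <<'E'
from h import *
s=telemetry.get_state();e=s['eef_pos'];print(s['force'])
pin=np.array([.456,.1002])
for th in [1.21,1.1,1.0,.9,.8,.7,.6,.5,.4,.3,.2,.15,.1,.05]:
    p=pin+.2*np.array([np.cos(th),np.sin(th)])+.022*np.array([-np.sin(th),np.cos(th)])
    print(th,((p-e[:2])*100).round(1),np.degrees(th-(s['ee_rot'][2]+np.pi)).round(0))
E
```

```text
t: 3.02
eef_pos: [0.4859, 0.3041, 0.1132]
ee_rot: [-3.14, 0.001, -1.899]
force: [1.0, -0.4, 0.6]
width: 0.0004
[ 0.96869034 -0.39641204  0.6285333 ]
1.21 [ 2.  -0.9] -2.0
1.1 [ 4.1 -1.6] -8.0
1.0 [ 6.  -2.4] -14.0
0.9 [ 7.7 -3.4] -20.0
0.8 [ 9.4 -4.5] -25.0
0.7 [10.9 -5.8] -31.0
0.6 [12.3 -7.3] -37.0
0.5 [13.5 -8.9] -43.0
0.4 [ 14.6 -10.6] -48.0
0.3 [ 15.5 -12.4] -54.0
0.2 [ 16.2 -14.3] -60.0
0.15 [ 16.5 -15.2] -63.0
0.1 [ 16.7 -16.2] -65.0
0.05 [ 16.9 -17.2] -68.0
```

```bash
python3 -m inch '0 2 -0.9 0 0 0 -2;0 4.1 -1.6 0 0 0 -8;0 6 -2.4 0 0 0 -14;0 7.7 -3.4 0 0 0 -20;0 9.4 -4.5 0 0 0 -25;0 10.9 -5.8 0 0 0 -31;0 12.3 -7.3 0 0 0 -37;0 13.5 -8.9 0 0 0 -43;0 14.6 -10.6 0 0 0 -48;0 15.5 -12.4 0 0 0 -54;0 15.9 -13.4 0 0 0 -57;0 15.9 -13.4 0 0 0 -57'
```

```text
t: 4.53
eef_pos: [0.6459, 0.1701, 0.1151]
ee_rot: [-3.141, 0.004, -2.894]
force: [-0.1, 0.2, -0.6]
width: 0.0007
```

```bash
python3 -m inch '0 0.4 -1 0 0 0 -3;0 0.6 -2 0 0 0 -6;0 0.7 -2.5 0 0 0 -8;0 0.8 -3 0 0 0 -10;0 0.8 -3.3 0 0 0 -11;0 0.8 -3.6 0 0 0 -11;0 0.8 -3.6 0 0 0 -11'
python3 - <<'E'
from h import *
f=grab_frame('wrist');save('w2',f)
E
```

```text
t: 5.4
eef_pos: [0.6535, 0.1337, 0.1149]
ee_rot: [-3.14, 0.003, -3.086]
force: [-0.8, 0.3, 0.4]
width: 0.0001
```

View pics/w2.png

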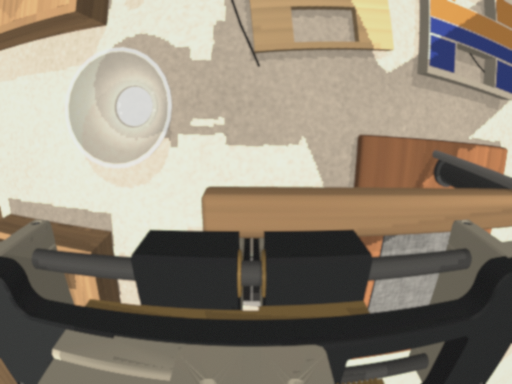

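```bash
python3 -m inch '0 0 -0.3 0 0 0 0;0 0 -0.5 0 0 0 0;0 0 -0.5 0 0 0 0'; python3 -m inch '0 0 -0.2 0 0 0 0;0 0 -0.4 0 0 0 0;0 0 -0.4 0 0 0 0'
```

```text
t: 5.82
eef_pos: [0.6536, 0.1289, 0.115]
ee_rot: [-3.141, 0.003, -3.086]
force: [0.0, 1.3, -0.1]
width: 0.0007
t: 6.2
eef_pos: [0.6537, 0.1284, 0.115]
ee_rot: [3.138, 0.005, -3.085]
force: [-2.5, 15.0, 0.3]
width: 0.0001
```

```bash
cat >> h.py <<'E'
from scipy.optimize import minimize
from scipy.spatial import ConvexHull
def sil(f,x,y,a,h,z0,fish,dims=(.13,.124)):
    c,s=np.cos(a),np.sin(a);pts=[]
    for z in (z0,z0+h):
        k=np.array([[1,1],[1,-1],[-1,-1],[-1,1]])*np.array(dims)/2
        k=np.vstack([k[i]+(k[(i+1)%4]-k[i])*t for i in range(4) for t in (0,.25,.5,.75)])
        for u,v in k: pts.append(proj(f,[x+c*u-s*v,y+s*u+c*v,z],fish))
    m=np.zeros((384*2,512*2),np.uint8)
    cv2.fillConvexPoly(m,cv2.convexHull((np.array(pts)*2+.5).round().astype(np.int32)),1)
    return m
def fit(obs,g,h,z0=0,dims=(.13,.124)):
    """obs: list of (frame,mask,fish)"""
    ms=[]
    for f,m,fi in obs:
        M=np.zeros((768,1024),np.uint8)
        cs,_=cv2.findContours(cv2.resize(m.astype(np.uint8),(1024,768),interpolation=cv2.INTER_NEAREST),cv2.RETR_EXTERNAL,cv2.CHAIN_APPROX_NONE)
        cv2.drawContours(M,[max(cs,key=cv2.contourArea)],-1,1,-1);ms.append(M)
    def cost(p):
        e=0
        for (f,m,fi),M in zip(obs,ms):
            S=sil(f,*p,h,z0,fi,dims);e+=1-(S&M).sum()/max((S|M).sum(),1)
        return e/len(obs)
    g=np.array(g,float);best=None
    for a in ([0,.25,-.25]):
        s0=np.vstack([g+[0,0,a],g+[.015,0,a],g+[0,.015,a],g+[0,0,a+.1]])
        r=minimize(cost,s0[0],method='Nelder-Mead',options=dict(initial_simplex=s0,xatol=2e-4,fatol=1e-4))
        if best is None or r.fun<best.fun: best=r
    return best.x.round(4),round(best.fun,3)
def find(cam,name,g,h,z0=0):
    fish=cam=='wrist';f=grab_frame(cam);out=[]
    for d in regions_of(cam,name):
        if d['p']<.25: continue
        v,u=np.nonzero(d['pixels']);
        xy=at(f,(u.mean(),v.mean()),z0+h/2,fish)
        if g is not None and np.hypot(*(xy-g))>.09: continue
        b=d['bbox'];edge=b[0]<3 or b[1]<3 or b[2]>508 or b[3]>380
        out.append((round(d['p'],2),edge,*fit([(f,d['pixels'],fish)],[*xy,0],h,z0)))
    return out
E
python3 -m inch '0 0 1 0 0 0 0;0 0 2 5 0 0 0;0 0 1 10 0 0 -5;0 -3 -2 14 0 0 -15;0 -6 -6 17 0 0 -25;0 -9 -10 18 0 0 -35;0 -12 -14 18 0 0 -45;0 -15 -18 18 0 0 -55;0 -15 -18 18 0 0 -65;0 -15 -18 18 0 0 -75;0 -15 -18 18 0 0 -85;0 -15 -18 18 0 0 -93'
python3 -m inch '0.68 0 0 0 0 0 0;0.68 0 0 0 0 0 0;0.68 0 0 0 0 0 0'
python3 - <<'E'
from h import *
for c in ['wrist','side','scene']:
  for n,h in [('panel0',.02),('cover',.012)]:
    print(c,n);[print('  ',o) for o in find(c,n,None,h)]
f=grab_frame('wrist');save('w3',f)
E
```

```text
t: 7.7
eef_pos: [0.5033, -0.052, 0.295]
ee_rot: [3.139, 0.005, 1.569]
force: [-0.7, -0.3, -0.3]
width: 0.0003
t: 8.07
eef_pos: [0.5032, -0.0521, 0.295]
ee_rot: [3.139, 0.006, 1.571]
force: [-0.6, 0.6, 0.1]
width: 0.025
wrist panel0
   (0.98, False, array([ 0.4297, -0.0528, -0.0102]), np.float64(0.019))
   (0.98, False, array([ 0.4114, -0.234 ,  0.1099]), np.float64(0.021))
   (0.95, False, array([ 0.4207, -0.3867, -0.0801]), np.float64(0.027))
   (0.45, False, array([0.4553, 0.1374, 0.1019]), np.float64(0.653))
   (0.43, False, array([ 0.8131, -0.4237, -0.0482]), np.float64(0.984))
wrist cover
   (0.68, False, array([ 0.6032, -0.0606,  0.1576]), np.float64(0.289))
side panel0
   (0.87, False, array([ 0.4087, -0.2373,  0.1161]), np.float64(0.056))
   (0.87, False, array([ 0.4173, -0.3892, -0.0469]), np.float64(0.156))
   (0.86, False, array([ 0.4266, -0.0592, -0.0212]), np.float64(0.287))
side cover
   (0.48, False, array([0.4237, 0.2928, 0.0511]), np.float64(0.711))
scene panel0
   (0.96, False, array([ 0.4058, -0.2365,  0.1436]), np.float64(0.085))
   (0.73, False, array([ 0.4175, -0.389 , -0.1175]), np.float64(0.047))
   (0.65, False, array([ 0.4256, -0.0575,  0.0184]), np.float64(0.045))
scene cover
   (0.96, False, array([ 0.599 , -0.0623,  0.1412]), np.float64(0.059))
```

View pics/w3.png

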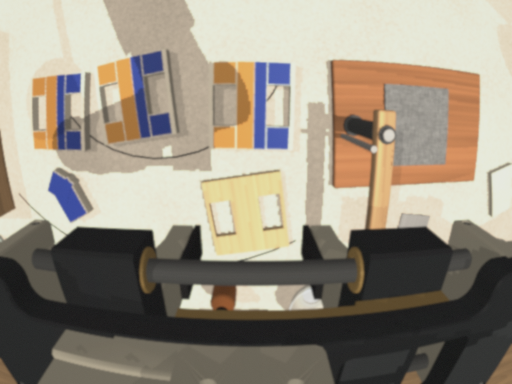

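```bash
cat >> h.py <<'E'
def rigid(P,M):
    c=P.mean(0)-0;Q=P-c;m=M-M.mean(0)
    yaw=np.arctan2((m[:,0]*Q[:,1]-m[:,1]*Q[:,0]).sum(),(m*Q).sum())
    R=np.array([[np.cos(yaw),-np.sin(yaw)],[np.sin(yaw),np.cos(yaw)]])
    return c-R@M.mean(0),yaw,(Q-m@R.T)
BM=np.array([[.1,-.145],[.1,.145],[-.1,.145],[-.1,-.145]])
PM=np.array([[.065,-.062],[.065,.062],[-.065,.062],[-.065,-.062]])
E
python3 - <<'E'
from h import *
f=grab_frame('wrist')
g=cv2.cvtColor(f['pixels'],cv2.COLOR_RGB2GRAY)
def sub(pts):
    q=cv2.cornerSubPix(g,np.array(pts,np.float32).reshape(-1,1,2),(4,4),(-1,-1),(3,30,.01)).reshape(-1,2);print(q.round(1).tolist());return q
# image: left=-y, up=-x
B=sub([(335,187),(474,181),(478,74),(332,60)])
P=np.array([at(f,p,.016,True) for p in B]);print(rigid(P,BM))
B=sub([(385,164),(447,165),(448,87),(386,84)])
P=np.array([at(f,p,.02,True) for p in B])[1:];print(rigid(P,PM[1:]))
print([(d['p'],at(f,d['location'],.02,True)) for d in pinpoint('wrist','pad')])
cv2.imwrite('pics/c.png',cv2.resize(cv2.cvtColor(f['pixels'][50:195,315:490],cv2.COLOR_RGB2BGR),None,fx=4,fy=4))
E
```

```text
[[334.6000061035156, 187.89999389648438], [473.3999938964844, 180.0], [479.0, 73.9000015258789], [330.3999938964844, 59.70000076293945]]
(array([0.44917182, 0.21525929]), np.float64(0.05930691620404023), array([[-0.00173846,  0.00260575],
       [-0.00090488, -0.00130535],
       [ 0.00204236, -0.00092477],
       [ 0.00060097, -0.00037563]]))
[[385.0, 164.0], [447.0, 165.0], [448.0, 87.0], [383.8999938964844, 84.4000015258789]]
(array([0.45011573, 0.21901165]), np.float64(0.08591935254968373), array([[ 2.84661554e-03,  1.58494652e-03],
       [-1.57933644e-03,  9.26530935e-06],
       [-1.26727910e-03, -1.59421183e-03]]))
[(0.67, array([ 0.42830961, -0.05764643])), (0.64, array([ 0.42101808, -0.36132119])), (0.57, array([0.45244902, 0.21699561])), (0.27, array([0.4519936 , 0.20082673]))]
```

View pics/c.png

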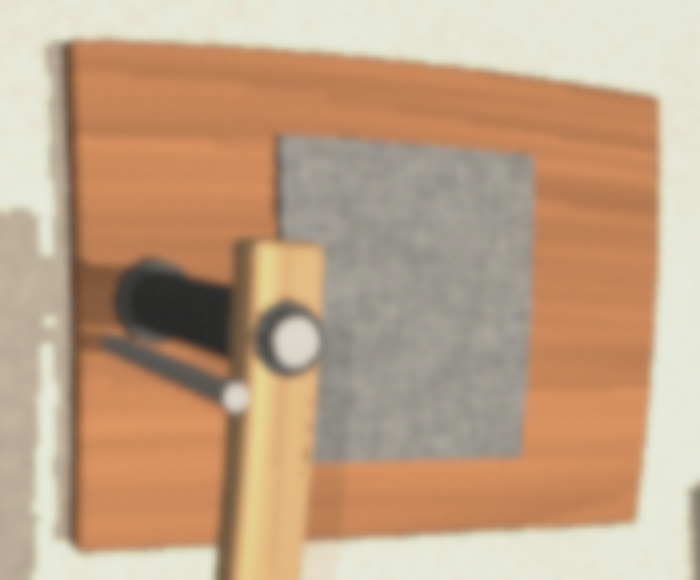

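```bash
python3 -m inch '0.68 -4 0 -4 0 0 0;0.68 -7.35 -0.07 -9 0 0 -0.6;0.68 -7.35 -0.07 -15 0 0 -0.6;0.68 -7.35 -0.07 -21 0 0 -0.6;0.68 -7.35 -0.07 -25 0 0 -0.6;0.68 -7.35 -0.07 -26.5 0 0 -0.6;0.68 -7.35 -0.07 -26.5 0 0 -0.6'
```

```text
t: 9.7
eef_pos: [0.429, -0.053, 0.0291]
ee_rot: [3.141, 0.006, 1.559]
force: [0.6, 0.9, 1.0]
width: 0.0594
```

```bash
python3 - <<'E'
from h import *
f=grab_frame('wrist');save('w4',f)
for n,h in [('panel0',.02),('cover',.012)]:
    print(n);[print('  ',o) for o in find('wrist',n,None,h)]
E
```

```text
panel0
   (0.94, True, array([ 0.3804, -0.2408,  0.146 ]), np.float64(0.379))
   (0.77, False, array([ 0.4293, -0.0522, -0.0132]), np.float64(0.45))
cover
```

View pics/w4.png

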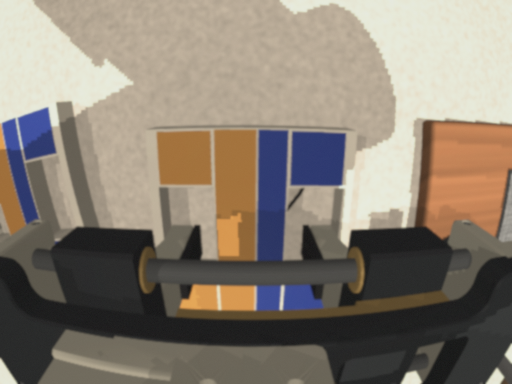

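```bash
python3 -m inch '0.68 0 0 -1.5 0 0 0;0.68 0 0 -2.5 0 0 0;0.68 0 0 -2.5 0 0 0' 25;python3 -m inch '0.3 0 0 0 0 0 0;0.3 0 0 0 0 0 0;0.3 0 0 0 0 0 0;0.3 0 0 0 0 0 0;0.3 0 0 0 0 0 0' 25;python3 -m inch '0.3 0 0 2 0 0 0;0.3 0 0 4 0 0 0;0.3 0 0 8 0 0 0;0.3 0 0 8 0 0 0'
```

```text
t: 10.32
eef_pos: [0.4302, -0.0526, 0.0058]
ee_rot: [3.137, 0.005, 1.559]
force: [-0.3, 1.4, -0.5]
width: 0.0597
t: 10.95
eef_pos: [0.4304, -0.0525, 0.0061]
ee_rot: [3.137, 0.005, 1.559]
force: [-1.9, 0.1, 6.9]
width: 0.0435
t: 11.45
eef_pos: [0.432, -0.052, 0.0882]
ee_rot: [3.132, 0.003, 1.559]
force: [0.7, 0.2, -2.7]
width: 0.044
```

```bash
python3 -m inch '0.3 0 0 5 0 0 0;0.3 0 0 10 0 0 0;0.3 0 3 14 0 0 0;0.3 1 8 16 0 0 2;0.3 1 13 16 0 0 4;0.3 1.7 18 16 0 0 4;0.3 1.7 22 16 0 0 4;0.3 1.7 25 16 0 0 4;0.3 1.7 26.7 16 0 0 4;0.3 1.7 26.7 16 0 0 4;0.3 1.7 26.7 16 0 0 4'
python3 - <<'E'
from h import *
s=telemetry.get_state();e=s['eef_pos'];print(s['width'],e,s['ee_rot'])
f=grab_frame('wrist');save('w5',f)
for z0 in [e[2]-.006]:
    [print('  ',o) for o in find('wrist','panel0',e[:2],.02,z0)]
E
```

```text
t: 12.82
eef_pos: [0.4487, 0.2142, 0.2476]
ee_rot: [3.133, 0.004, 1.629]
force: [-0.5, 0.1, -3.5]
width: 0.0433
0.04331878289285495 [0.44871777 0.21424265 0.24759692] [3.13328168 0.00417114 1.62855842]
   (0.58, False, array([0.4478, 0.2155, 0.0624]), np.float64(0.483))
   (0.58, False, array([0.4264, 0.2075, 0.0517]), np.float64(0.824))
```

View pics/w5.png

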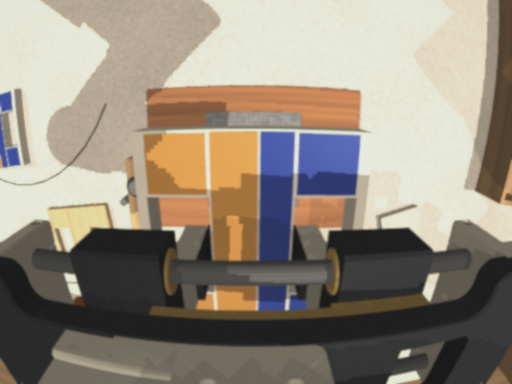

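```bash
python3 - <<'E'
from h import *
s=telemetry.get_state();e=s['eef_pos']
f=grab_frame('wrist')
P=np.array([at(f,p,.016,True) for p in [(148,90.5),(360.5,92)]]);print(P)
d=P[1]-P[0];print('len',np.hypot(*d),'yaw',np.arctan2(-d[0],d[1]))
a=.0625;R=np.array([[np.cos(a),-np.sin(a)],[np.sin(a),np.cos(a)]])
print('rack c',P.mean(0)+R@[.1,0])
P=np.array([at(f,p,.02,True) for p in [(207,113),(301,113)]]);print(P,P.mean(0)+R@[.065,0])
# held panel far edge top corners expected vs seen
z=e[2]-.006+.02;P=np.array([at(f,p,z,True) for p in [(141,131),(363,131)]]);d=P[1]-P[0];t=s['ee_rot'][2]-np.pi/2
R=np.array([[np.cos(t),-np.sin(t)],[np.sin(t),np.cos(t)]])
print('panel edge',P,np.hypot(*d),np.arctan2(-d[0],d[1]),t,'c',P.mean(0)+R@[.065,0])
E
```

```text
[[0.36049335 0.07030807]
 [0.34533586 0.3558778 ]]
len 0.2859717115679668 yaw 0.05302829633368599
rack c [0.45271936 0.21933887]
[[0.38979423 0.1535232 ]
 [0.38249834 0.27532927]] [0.45101937 0.21848609]
panel edge [[0.38641748 0.15561061]
 [0.37978155 0.26834449]] 0.11292902145012682 0.05879584031758894 0.05713965301096868 c [0.44799344 0.21568961]
```

```bash
python3 -m inch '0.3 0.2 0.25 -4 0.4 0 0.2;0.3 0.2 0.25 -8 0.4 0 0.2;0.3 0.2 0.25 -12 0.4 0 0.2;0.3 0.2 0.25 -15 0.4 0 0.2;0.3 0.2 0.25 -17 0.4 0 0.2;0.3 0.2 0.25 -18 0.4 0 0.2;0.3 0.2 0.25 -18 0.4 0 0.2'
python3 - <<'E'
from h import *
f=grab_frame('wrist');save('w6',f)
E
```

```text
t: 13.9
eef_pos: [0.4511, 0.2165, 0.0682]
ee_rot: [3.132, -0.003, 1.631]
force: [0.1, 0.5, -1.7]
width: 0.0436
```

View pics/w6.png

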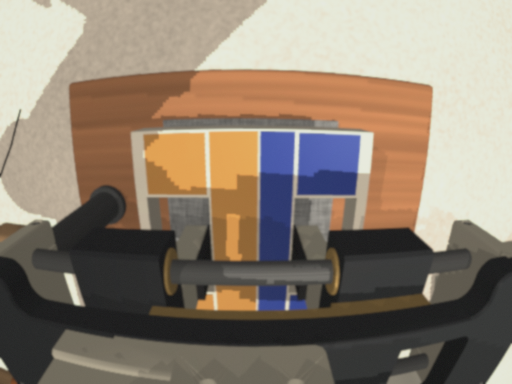

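```bash
python3 - <<'E'
from h import *
s=telemetry.get_state();e=s['eef_pos'];print(e)
f=grab_frame('wrist')
def L(n,z,pts):
    P=np.array([at(f,p,z,True) for p in pts]);d=P[1]-P[0];print(n,P.round(4).tolist(),P.mean(0).round(4),np.hypot(*d).round(4),np.arctan2(-d[0],d[1]).round(4));
L('panel',e[2]+.014,[(132,131),(373,131)])
L('pad',.02,[(165,120),(338,122)])
L('rack',.016,[(70,85),(433,87)])
g=f['pixels'].astype(int)
for c in (200,250,300): print(c,g[66:76,c,0],g[112:134,c,0],g[112:134,c,2])
E
```

```text
[0.45147373 0.21692396 0.06880249]
panel [[0.389, 0.1531], [0.3814, 0.2765]] [0.3852 0.2148] 0.1236 0.0618
pad [[0.3884, 0.153], [0.3823, 0.276]] [0.3854 0.2145] 0.1232 0.0497
rack [[0.3598, 0.0691], [0.3436, 0.3564]] [0.3517 0.2127] 0.2878 0.0564
200 [229 229 221 196 171 177 190 197 202 202] [189 189 188 183 164 137 120 114 111 109 107 106 105 112 119 128 152 194
 223 230 229 228] [ 86  86  84  83  77  78  92 102 103 101 100  99  98 101 102 108 133 176
 210 211 179 128]
250 [230 224 204 178 176 189 198 202 203 204] [191 178 151 136 131 122 111 105 101 101 103 106 110 117 121 130 167 215
 228 228 228 228] [ 85  80  68  63  66  77  90  96  95  94  95  98 100 102 103 111 150 196
 196 146 101  91]
300 [231 231 228 216 187 171 181 193 201 204] [197 194 183 162 142 132 122 115 113 115 113 111 110 111 117 124 145 190
 221 224 202 154] [ 89  88  82  74  66  66  77  93 102 106 105 103 102 101 101 105 126 172
 208 217 209 193]
```

```bash
python3 -m inch '0.3 0 0 -2 0.5 0 -0.2;0.3 0 0 -3.3 0.5 0 -0.2;0.3 0 0 -3.8 0.5 0 -0.2;0.3 0 0 -4.1 0.5 0 -0.2;0.3 0 0 -4.1 0.5 0 -0.2'
```

```text
t: 14.62
eef_pos: [0.4518, 0.2173, 0.0283]
ee_rot: [3.13, -0.013, 1.628]
force: [-0.1, -0.3, -3.5]
width: 0.0434
```

```bash
python3 -m inch '0.3 -0.06 -0.05 -0.15 0.3 0 0;0.3 -0.06 -0.05 -0.25 0.3 0 0;0.3 -0.06 -0.05 -0.25 0.3 0 0'
```

```text
t: 15.0
eef_pos: [0.4518, 0.2175, 0.0268]
ee_rot: [3.128, -0.02, 1.629]
force: [-1.7, 0.5, 4.8]
width: 0.0443
```

```bash
python3 -m inch '0.68 0 0 0 0 0 0;0.68 0 0 0 0 0 0;0.68 0 0 0 0 0 0;0.68 0 0 0 0 0 0'; python3 -m inch '0.68 0 0 2 0 0 0;0.68 0 0 5 0 0 0;0.68 0 0 10 0 0 0;0.68 0 0 16 0 0 0;0.68 0 0 22 0 0 0;0.68 2 0 22 0 0 0;0.68 6 0 22 0 0 0;0.68 6 0 22 0 0 0;0.68 6 0 22 0 0 0'
python3 - <<'E'
from h import *
f=grab_frame('wrist');save('w7',f);print(telemetry.get_state()['ee_rot'])
for n,h,g,z in [('panel0',.02,(.45,.217),.02),('panel0',.02,(.4114,-.234),0),('cover',.012,(.6,-.06),0)]:
    print(n);[print('  ',o) for o in find('wrist',n,g,h,z)]
E
```

```text
t: 15.5
eef_pos: [0.4518, 0.2174, 0.0267]
ee_rot: [3.128, -0.019, 1.629]
force: [-0.1, 0.2, 0.3]
width: 0.0594
t: 16.62
eef_pos: [0.5114, 0.2169, 0.2456]
ee_rot: [3.13, -0.018, 1.628]
force: [0.4, -0.4, -0.1]
width: 0.0596
[ 3.12955522 -0.01865689  1.6285971 ]
panel0
   (0.84, False, array([0.4504, 0.2182, 0.0526]), np.float64(0.016))
panel0
   (0.6, True, array([ 0.4121, -0.2375,  0.1222]), np.float64(0.174))
cover
   (0.82, False, array([ 0.6035, -0.0625,  0.1501]), np.float64(0.217))
```

View pics/w7.png

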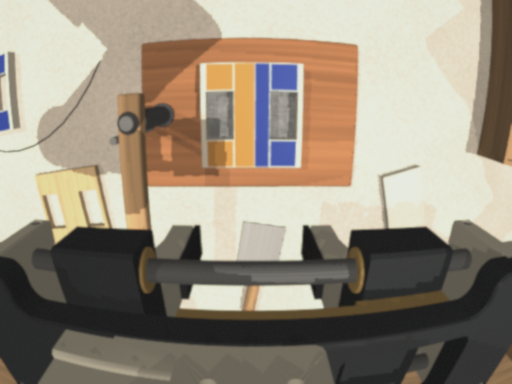

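```bash
python3 -m inch '0.68 -1.5 -10 3 -0.4 0.3 0;0.68 -3 -20 3 -1.07 0.66 0;0.68 -4 -25 3 -1.07 0.66 1;0.68 -4 -30 3 -1.07 0.66 3;0.68 -4 -37 3 -1.07 0.66 3;0.68 -4 -45 3 -1.07 0.66 3;0.68 -4 -45 3 -1.07 0.66 3;0.68 -3 -45 3 -1.07 0.66 3;0.68 -3 -45 3 -1.07 0.66 3'
python3 - <<'E'
from h import *
print(telemetry.get_state()['ee_rot'])
g7=cv2.imread('pics/w7.png',0)
[print('  ',o) for o in find('wrist','panel0',None,.02)]
E
```

```text
t: 18.1
eef_pos: [0.4817, -0.2334, 0.2766]
ee_rot: [3.142, -0.002, 1.679]
force: [-0.4, 0.5, 0.0]
width: 0.0596
[ 3.14155553e+00 -2.27568245e-03  1.67938277e+00]
   (0.73, False, array([ 0.4118, -0.2328,  0.1051]), np.float64(0.021))
   (0.71, True, array([0.4498, 0.2419, 0.0692]), np.float64(0.487))
   (0.71, False, array([ 0.4207, -0.3852, -0.0778]), np.float64(0.024))
   (0.3, False, array([ 0.5999, -0.0573,  0.1988]), np.float64(0.642))
```

```bash
python3 -m inch '0.68 -4 0 -4 0 0 0;0.68 -7 0 -9 0 0 0;0.68 -7 0 -15 0 0 0;0.68 -7 0 -20 0 0 0;0.68 -7 0 -24 0 0 0;0.68 -7 0 -24.5 0 0 0;0.68 -7 0 -24.5 0 0 0';  python3 - <<'E'
from h import *
f=grab_frame('wrist');save('w8',f);e=telemetry.get_state()['eef_pos']
for o in find('wrist','panel0',(.41,-.233),.02): print(o)
E
```

```text
t: 19.08
eef_pos: [0.4124, -0.2313, 0.0328]
ee_rot: [3.141, -0.002, 1.683]
force: [-0.3, 0.5, 0.1]
width: 0.0597
(0.76, False, array([ 0.4115, -0.2328,  0.1061]), np.float64(0.44))
```

View pics/w8.png

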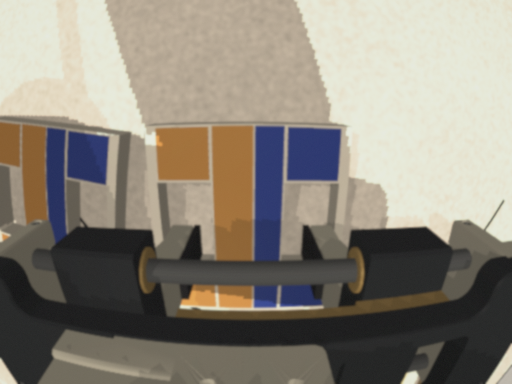

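```bash
python3 -m inch '0.68 0 -0.2 -1 0 0 0;0.68 0 -0.2 -2.2 0 0 0;0.68 0 -0.2 -2.7 0 0 0;0.68 0 -0.2 -2.7 0 0 0' 25;python3 -m inch '0.3 0 0 0 0 0 0;0.3 0 0 0 0 0 0;0.3 0 0 0 0 0 0;0.3 0 0 0 0 0 0;0.3 0 0 0 0 0 0' 25;python3 -m inch '0.3 0 0 2 0 0 0;0.3 0 0 4 0 0 0;0.3 0 0 8 0 0 0;0.3 0 0 8 0 0 0'
```

```text
t: 19.73
eef_pos: [0.4123, -0.2338, 0.0058]
ee_rot: [3.14, -0.002, 1.682]
force: [-0.4, -0.3, 0.3]
width: 0.0599
t: 20.35
eef_pos: [0.4124, -0.2338, 0.0059]
ee_rot: [3.14, -0.002, 1.682]
force: [0.2, -0.3, -0.2]
width: 0.0437
t: 20.85
eef_pos: [0.4142, -0.2341, 0.0884]
ee_rot: [3.135, -0.0, 1.683]
force: [0.1, -1.2, -3.4]
width: 0.0438
```

```bash
python3 -m inch '0.3 0 1 5 0 0 0;0.3 1 5 10 0 0 0;0.3 2 10 14 0 0 -1;0.3 3 15 16 0 0 -2;0.3 3.7 20 16 0 0 -3.1;0.3 3.7 25 16 0 0 -3.1;0.3 3.7 30 16 0 0 -3.1;0.3 3.7 35 16 0 0 -3.1;0.3 3.7 40 16 0 0 -3.1;0.3 3.7 43 16 0 0 -3.1;0.3 3.7 45 16 0 0 -3.1;0.3 3.7 45 16 0 0 -3.1'; python3 -m inch '0.3 0 0 0 0 0 0;0.3 0 0 0 0 0 0'
```

```text
t: 22.35
eef_pos: [0.4509, 0.2165, 0.2474]
ee_rot: [3.136, 0.001, 1.63]
force: [-0.8, -0.8, -2.1]
width: 0.0436
t: 22.6
eef_pos: [0.4508, 0.2156, 0.2472]
ee_rot: [3.136, 0.001, 1.629]
force: [0.6, -0.8, -2.6]
width: 0.0435
```

```bash
python3 -m inch '0.3 0.1 0.18 -5 0 0.3 0;0.3 0.1 0.18 -10 0 0.3 0;0.3 0.1 0.18 -14 0 0.3 0;0.3 0.1 0.18 -17 0 0.3 0;0.3 0.1 0.18 -19 0 0.3 0;0.3 0.1 0.18 -19.4 0 0.3 0;0.3 0.1 0.18 -19.4 0 0.3 0;0.3 0.1 0.18 -19.4 0 0.3 0'
```

```text
t: 23.6
eef_pos: [0.4525, 0.2179, 0.0543]
ee_rot: [3.14, -0.001, 1.629]
force: [-0.3, -0.2, -2.4]
width: 0.0436
```

```bash
python3 -m inch '0.3 -0.07 -0.05 -0.3 0 0 0;0.3 -0.07 -0.05 -0.5 0 0 0;0.3 -0.07 -0.05 -0.65 0 0 0;0.3 -0.07 -0.05 -0.7 0 0 0;0.3 -0.07 -0.05 -0.7 0 0 0'
```

```text
t: 24.22
eef_pos: [0.4517, 0.2173, 0.0473]
ee_rot: [3.14, -0.001, 1.629]
force: [-0.5, 0.1, -2.4]
width: 0.0435
```

```bash
python3 -m inch '0.3 0 0 -0.1 0 0 0;0.3 0 0 -0.15 0 0 0;0.3 0 0 -0.15 0 0 0'
```

```text
t: 24.6
eef_pos: [0.4518, 0.2174, 0.046]
ee_rot: [3.14, -0.001, 1.629]
force: [-1.4, -0.4, 0.5]
width: 0.0435
```

Touching; release, retreat and look.

```bash
python3 -m inch '0.68 0 0 0 0 0 0;0.68 0 0 0 0 0 0;0.68 0 0 0 0 0 0;0.68 0 0 0 0 0 0'; python3 -m inch '0.68 0 0 2 0 0 0;0.68 0 0 5 0 0 0;0.68 0 0 10 0 0 0;0.68 0 0 16 0 0 0;0.68 0 0 20 0 0 0;0.68 2 0 20 0 0 0;0.68 6 0 20 0 0 0;0.68 6 0 20 0 0 0;0.68 6 0 20 0 0 0'
python3 - <<'E'
from h import *
f=grab_frame('wrist');save('w9',f);print(telemetry.get_state()['ee_rot'])
for n,h,g,z in [('panel0',.04,(.45,.217),.02),('panel0',.02,(.45,.217),.04),('cover',.012,(.6,-.06),0)]:
    print(n);[print('  ',o) for o in find('wrist',n,g,h,z)]
cv2.imwrite('pics/c9.png',cv2.resize(cv2.cvtColor(f['pixels'][30:210,120:380],cv2.COLOR_RGB2BGR),None,fx=3,fy=3,interpolation=cv2.INTER_CUBIC))
E
```

```text
t: 25.1
eef_pos: [0.4518, 0.2174, 0.046]
ee_rot: [3.14, -0.001, 1.629]
force: [-0.1, 0.1, 0.5]
width: 0.0595
t: 26.22
eef_pos: [0.5115, 0.2169, 0.2447]
ee_rot: [-3.141, 0.0, 1.628]
force: [-0.1, 0.7, -0.7]
width: 0.0598
[3.14130353e+00 1.00907284e-05 1.62843939e+00]
panel0
   (0.95, False, array([0.4507, 0.2184, 0.0591]), np.float64(0.016))
   (0.79, False, array([0.5053, 0.1146, 0.2126]), np.float64(0.992))
panel0
   (0.8, False, array([0.5165, 0.1439, 0.5694]), np.float64(0.986))
   (0.78, False, array([0.4507, 0.2183, 0.0566]), np.float64(0.011))
cover
   (0.79, False, array([ 0.6012, -0.0628,  0.1301]), np.float64(0.209))
```

View pics/c9.png

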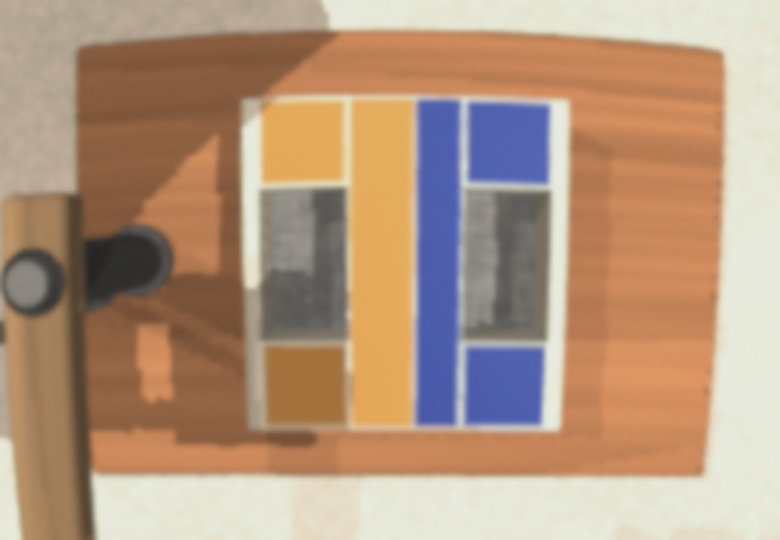

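```bash
python3 -m inch '0.68 -1 -5 2 0 0 0;0.68 -1 -11 3 0 0 0;0.68 -2 -17 3 0 0 -2;0.68 -2 -23 3 0 0 -4;0.68 -2 -29 3 0 0 -6;0.68 -2 -35 3 0 0 -7.8;0.68 -2 -41 3 0 0 -7.8;0.68 -2 -47 3 0 0 -7.8;0.68 -2 -53 3 0 0 -7.8;0.68 -2 -58 3 0 0 -7.8;0.68 -2 -60.3 3 0 0 -7.8;0.68 -2 -60.3 3 0 0 -7.8'; python3 -m inch '0.68 0 0 0 0 0 0;0.68 0 0 0 0 0 0'
python3 - <<'E'
from h import *
[print('  ',o) for o in find('wrist','panel0',None,.02)]
[print('  c',o) for o in find('wrist','cover',None,.012)]
E
```

```text
t: 28.08
eef_pos: [0.4912, -0.3864, 0.2756]
ee_rot: [3.14, -0.002, 1.491]
force: [0.0, 0.2, -0.4]
width: 0.0594
t: 28.32
eef_pos: [0.4914, -0.3854, 0.276]
ee_rot: [3.14, -0.002, 1.492]
force: [0.5, 0.1, 0.7]
width: 0.0595
   (0.72, False, array([ 0.4204, -0.3846, -0.0646]), np.float64(0.012))
  c (0.79, False, array([ 0.6028, -0.0592,  0.1539]), np.float64(0.302))
```

```bash
python3 -m inch '0.68 -4 0 -4 0 0 0.7;0.68 -7 0 -9 0 0 0.7;0.68 -7 0 -15 0 0 0.7;0.68 -7 0 -20 0 0 0.7;0.68 -7 0 -24 0 0 0.7;0.68 -7 0 -24.3 0 0 0.7;0.68 -7 0 -24.3 0 0 0.7;0.68 -7 0 -24.3 0 0 0.7'; python3 - <<'E'
from h import *
f=grab_frame('wrist');save('w10',f)
for o in find('wrist','panel0',(.42,-.385),.02): print(o)
# visible far-edge mid column
m=[d for d in regions_of('wrist','panel0') if d['p']>.4]
for d in m: print(d['p'],d['bbox'])
E
```

```text
t: 29.52
eef_pos: [0.4228, -0.3864, 0.035]
ee_rot: [3.137, -0.0, 1.505]
force: [-0.4, 0.2, 0.3]
width: 0.0596
(0.6, False, array([ 0.4202, -0.3845, -0.0768]), np.float64(0.436))
0.6 [152.4, 119.0, 357.3, 304.5]
```

```bash
python3 -m inch '0.68 -0.15 0.17 -0.5 0 0 0;0.68 -0.15 0.17 -1.5 0 0 0;0.68 -0.15 0.17 -2.4 0 0 0;0.68 -0.15 0.17 -2.9 0 0 0;0.68 -0.15 0.17 -2.9 0 0 0' 25;python3 -m inch '0.3 0 0 0 0 0 0;0.3 0 0 0 0 0 0;0.3 0 0 0 0 0 0;0.3 0 0 0 0 0 0;0.3 0 0 0 0 0 0' 25;python3 -m inch '0.3 0 0 2 0 0 0;0.3 0 0 4 0 0 0;0.3 0 0 8 0 0 0;0.3 0 0 8 0 0 0'
```

```text
t: 30.35
eef_pos: [0.4201, -0.3842, 0.0044]
ee_rot: [3.139, -0.001, 1.504]
force: [0.4, 0.4, 0.6]
width: 0.0595
t: 30.98
eef_pos: [0.4203, -0.3843, 0.0046]
ee_rot: [3.139, -0.001, 1.504]
force: [-0.4, -0.1, 1.1]
width: 0.0439
t: 31.48
eef_pos: [0.4219, -0.3851, 0.0874]
ee_rot: [3.134, 0.001, 1.505]
force: [-0.4, 0.6, -2.2]
width: 0.0438
```

```bash
python3 -m inch '0.3 0 2 5 0 0 0;0.3 0.5 7 10 0 0 0;0.3 1 13 14 0 0 1;0.3 1 19 16 0 0 2;0.3 1 25 16 0 0 3;0.3 1 31 16 0 0 5;0.3 2 37 16 0 0 7.1;0.3 3 43 16 0 0 7.1;0.3 3 49 16 0 0 7.1;0.3 3 54 16 0 0 7.1;0.3 3 58 16 0 0 7.1;0.3 3 60.2 16 0 0 7.1'; python3 -m inch '0.3 0 0 0 0 0 0;0.3 0 0 0 0 0 0;0.3 0 0 0 0 0 0'
```

```text
t: 32.98
eef_pos: [0.4511, 0.2185, 0.246]
ee_rot: [3.136, 0.002, 1.63]
force: [-0.4, -0.4, -2.4]
width: 0.0442
t: 33.35
eef_pos: [0.4511, 0.2174, 0.246]
ee_rot: [3.136, 0.002, 1.629]
force: [-0.2, -0.2, -2.7]
width: 0.0439
```

```bash
python3 -m inch '0.3 0 0 -5 0 0.3 0;0.3 0 0 -10 0 0.3 0;0.3 0 0 -14 0 0.3 0;0.3 0 0 -16.5 0 0.3 0;0.3 0 0 -17.5 0 0.3 0;0.3 0 0 -17.5 0 0.3 0;0.3 0 0 -17.5 0 0.3 0'; python3 -m inch '0.3 0 0 0 0 0 0;0.3 0 0 0 0 0 0'
```

```text
t: 34.22
eef_pos: [0.4519, 0.2179, 0.0722]
ee_rot: [3.14, 0.001, 1.629]
force: [1.1, -0.1, -1.4]
width: 0.0437
t: 34.48
eef_pos: [0.4522, 0.2183, 0.073]
ee_rot: [3.139, -0.0, 1.629]
force: [-0.4, 0.5, -2.7]
width: 0.0436
```

```bash
python3 -m inch '0.3 -0.08 -0.09 -0.3 0 0 0;0.3 -0.08 -0.09 -0.6 0 0 0;0.3 -0.08 -0.09 -0.75 0 0 0;0.3 -0.08 -0.09 -0.75 0 0 0;0.3 -0.08 -0.09 -0.75 0 0 0'
```

```text
t: 35.1
eef_pos: [0.4514, 0.2174, 0.0654]
ee_rot: [3.139, -0.0, 1.629]
force: [0.8, 0.1, -2.7]
width: 0.0441
```

```bash
python3 -m inch '0.3 0 0 -0.05 0 0 0;0.3 0 0 -0.1 0 0 0;0.3 0 0 -0.1 0 0 0'
```

```text
t: 35.48
eef_pos: [0.4515, 0.2174, 0.0645]
ee_rot: [3.139, -0.0, 1.629]
force: [-0.9, -0.8, -1.5]
width: 0.044
```

```bash
python3 -m inch '0.3 0 0 -0.05 0 0 0;0.3 0 0 -0.05 0 0 0'; python3 -m inch '0.68 0 0 0 0 0 0;0.68 0 0 0 0 0 0;0.68 0 0 0 0 0 0;0.68 0 0 0 0 0 0'; python3 -m inch '0.68 0 0 2 0 0 0;0.68 0 0 5 0 0 0;0.68 0 0 10 0 0 0;0.68 0 0 16 0 0 0;0.68 0 0 19 0 0 0;0.68 2 0 19 0 0 0;0.68 6 0 19 0 0 0;0.68 6 0 19 0 0 0;0.68 6 0 19 0 0 0'
python3 - <<'E'
from h import *
f=grab_frame('wrist');save('w11',f)
for n,h,g,z in [('panel0',.06,(.45,.217),.02),('panel0',.02,(.45,.217),.06)]:
    print(n);[print('  ',o) for o in find('wrist',n,g,h,z)]
E
```

```text
t: 35.72
eef_pos: [0.4515, 0.2174, 0.0645]
ee_rot: [3.138, -0.001, 1.629]
force: [-2.8, -1.9, 5.5]
width: 0.0435
t: 36.22
eef_pos: [0.4515, 0.2174, 0.0645]
ee_rot: [3.138, -0.001, 1.629]
force: [-0.6, 0.3, 0.3]
width: 0.0593
t: 37.35
eef_pos: [0.5114, 0.2169, 0.253]
ee_rot: [3.14, 0.001, 1.629]
force: [0.1, -0.8, -0.0]
width: 0.0596
panel0
   (0.88, False, array([ 0.5368,  0.3013, -0.2062]), np.float64(0.994))
   (0.8, False, array([0.4518, 0.2183, 0.0533]), np.float64(0.014))
   (0.75, False, array([0.4821, 0.3096, 0.0787]), np.float64(0.987))
panel0
   (0.86, False, array([0.4518, 0.2185, 0.0593]), np.float64(0.009))
   (0.76, False, array([ 0.496 ,  0.3001, -0.4169]), np.float64(0.984))
   (0.67, False, array([ 0.5436,  0.1376, -0.042 ]), np.float64(0.994))
```

```bash
python3 -m inch '0.68 3 -5 2 0 0 0;0.68 6 -10 2 0 0 0;0.68 9 -15 2 0 0 1;0.68 12 -20 2 0 0 2;0.68 15 -25 2 0 0 4;0.68 16.4 -27.7 2 0 0 5.2;0.68 16.4 -27.7 2 0 0 5.2;0.68 16.4 -27.7 2 0 0 5.2;0.68 16.4 -27.7 2 0 0 5.2'
python3 - <<'E'
from h import *
f=grab_frame('wrist');save('w12',f)
[print('  c',o) for o in find('wrist','cover',None,.012)]
for d in regions_of('wrist','cover'): print(d['p'],d['bbox'])
E
```

```text
t: 38.72
eef_pos: [0.6748, -0.0584, 0.2751]
ee_rot: [3.138, -0.001, 1.722]
force: [-0.3, 0.2, 0.2]
width: 0.0598
  c (0.79, False, array([ 0.6029, -0.0604,  0.1435]), np.float64(0.02))
0.79 [211.1, 58.2, 302.2, 153.5]
```

View pics/w12.png

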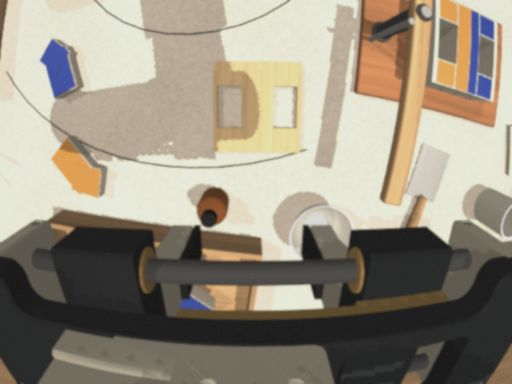

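```bash
python3 - <<'E'
from h import *
for c in ['wrist','scene','side']:
    f=grab_frame(c)
    for n in ['dropper','tub']: print(c,n,[(d['p'],at(f,d['location'],0,c=='wrist').round(3)) for d in pinpoint(c,n)[:2]])
E
```

```text
wrist dropper [(0.7, array([ 0.6  , -0.063])), (0.68, array([ 0.745, -0.103]))]
wrist tub [(0.93, array([0.771, 0.064]))]
scene dropper [(0.61, array([ 0.767, -0.091]))]
scene tub [(0.71, array([0.761, 0.054]))]
side dropper [(0.84, array([ 0.753, -0.106]))]
side tub [(0.87, array([0.769, 0.061])), (0.67, array([0.695, 0.224]))]
```

```bash
python3 -m inch '0.68 -4 -0.2 -2 0 0 -0.5;0.68 -7.15 -0.2 -7 0 0 -0.5;0.68 -7.15 -0.2 -13 0 0 -0.5;0.68 -7.15 -0.2 -19 0 0 -0.5;0.68 -7.15 -0.2 -23 0 0 -0.5;0.68 -7.15 -0.2 -24.3 0 0 -0.5;0.68 -7.15 -0.2 -24.3 0 0 -0.5;0.68 -7.15 -0.2 -24.3 0 0 -0.5'
python3 - <<'E'
from h import *
for d in regions_of('wrist','cover')[:2]: print(d['p'],d['bbox'])
[print('  c',o) for o in find('wrist','cover',None,.012)]
E
```

```text
t: 40.38
eef_pos: [0.6051, -0.0614, 0.0335]
ee_rot: [3.135, -0.001, 1.712]
force: [0.7, -0.3, 0.1]
width: 0.0593
0.56 [211.4, 59.7, 300.3, 155.0]
  c (0.58, False, array([ 0.603 , -0.0603,  0.1423]), np.float64(0.446))
```

```bash
python3 -m inch '0.68 -0.2 0.1 -0.5 0 0.3 0;0.68 -0.2 0.1 -1.5 0 0.3 0;0.68 -0.2 0.1 -2.5 0 0.3 0;0.68 -0.2 0.1 -3 0 0.3 0;0.68 -0.2 0.1 -3 0 0.3 0' 25;python3 -m inch '0.3 0 0 0 0 0 0;0.3 0 0 0 0 0 0;0.3 0 0 0 0 0 0;0.3 0 0 0 0 0 0;0.3 0 0 0 0 0 0' 25;python3 -m inch '0.3 0 0 2 0 0 0;0.3 0 0 4 0 0 0;0.3 0 0 8 0 0 0;0.3 0 0 8 0 0 0'
```

```text
t: 41.15
eef_pos: [0.6022, -0.0605, 0.0024]
ee_rot: [-3.141, -0.001, 1.712]
force: [1.1, -1.4, 0.2]
width: 0.0603
t: 41.78
eef_pos: [0.6024, -0.0604, 0.0026]
ee_rot: [-3.141, -0.001, 1.712]
force: [-0.7, 0.4, 0.2]
width: 0.0435
t: 42.28
eef_pos: [0.6045, -0.0602, 0.0858]
ee_rot: [3.136, -0.001, 1.713]
force: [-1.0, 0.4, -1.8]
width: 0.0437
```

```bash
python3 -m inch '0.3 0 0 5 0 0 0;0.3 -1 2 11 0 0 0;0.3 -4 6 16 0 0 -1;0.3 -7 11 16 0 0 -2;0.3 -10 16 16 0 0 -3;0.3 -13 21 16 0 0 -4.8;0.3 -15 25 16 0 0 -4.8;0.3 -15.4 27.7 16 0 0 -4.8;0.3 -15.4 27.7 16 0 0 -4.8;0.3 -15.4 27.7 16 0 0 -4.8;0.3 -15.4 27.7 16 0 0 -4.8'; python3 -m inch '0.3 0 0 -5 0 0.3 0;0.3 0 0 -10 0 0.3 0;0.3 0 0 -14 0 0.3 0;0.3 0 0 -15.5 0 0.3 0;0.3 0 0 -15.5 0 0.3 0;0.3 0 0 -15.5 0 0.3 0;0.3 0 0 -15.5 0 0.3 0'
```

```text
t: 43.65
eef_pos: [0.4505, 0.216, 0.2455]
ee_rot: [3.136, -0.001, 1.628]
force: [0.1, -0.9, -0.5]
width: 0.0437
t: 44.52
eef_pos: [0.4512, 0.2167, 0.0919]
ee_rot: [3.14, -0.003, 1.628]
force: [-0.3, -0.2, -0.8]
width: 0.0436
```

```bash
python3 -m inch '0.3 -0.03 0.06 -0.4 0 0 0;0.3 -0.03 0.06 -0.7 0 0 0;0.3 -0.03 0.06 -0.85 0 0 0;0.3 -0.03 0.06 -0.85 0 0 0;0.3 -0.03 0.06 -0.85 0 0 0'; python3 -m inch '0.3 0 0 -0.05 0 0 0;0.3 0 0 -0.1 0 0 0;0.3 0 0 -0.1 0 0 0'
```

```text
t: 45.15
eef_pos: [0.4509, 0.2173, 0.0834]
ee_rot: [3.14, -0.003, 1.628]
force: [0.1, 0.2, -1.0]
width: 0.0438
t: 45.52
eef_pos: [0.451, 0.2173, 0.0826]
ee_rot: [3.14, -0.003, 1.628]
force: [-0.6, -0.2, 0.5]
width: 0.0441
```

```bash
python3 -m inch '0.68 0 0 0 0 0 0;0.68 0 0 0 0 0 0;0.68 0 0 0 0 0 0;0.68 0 0 0 0 0 0'; python3 -m inch '0.68 0 0 2 0 0 0;0.68 0 0 5 0 0 0;0.68 0 0 10 0 0 0;0.68 0 0 16 0 0 0;0.68 0 0 19 0 0 0;0.68 2 0 19 0 0 0;0.68 6 0 19 0 0 0;0.68 6 0 19 0 0 0;0.68 6 0 19 0 0 0'
python3 - <<'E'
from h import *
f=grab_frame('wrist');save('w13',f)
for n,h,g,z in [('cover',.012,(.45,.217),.08)]:
    print(n);[print('  ',o) for o in find('wrist',n,g,h,z)]
cv2.imwrite('pics/c13.png',cv2.resize(cv2.cvtColor(f['pixels'][20:220,80:400],cv2.COLOR_RGB2BGR),None,fx=2.4,fy=2.4,interpolation=cv2.INTER_CUBIC))
E
```

```text
t: 46.02
eef_pos: [0.451, 0.2174, 0.0825]
ee_rot: [3.14, -0.003, 1.628]
force: [-0.4, 0.4, 0.4]
width: 0.0594
t: 47.15
eef_pos: [0.5108, 0.2169, 0.2711]
ee_rot: [-3.142, -0.002, 1.627]
force: [0.4, -0.3, 0.2]
width: 0.0597
cover
   (0.65, False, array([0.4514, 0.2184, 0.0612]), np.float64(0.015))
```

View pics/c13.png

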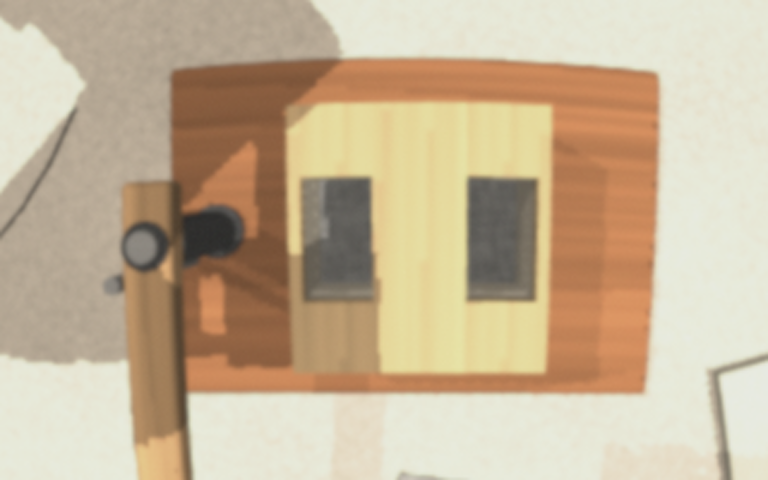

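```bash
python3 -m inch '0 3 -3 0 0 0 10;0 6 -6 0 0 0 20;0 9 -10 0 0 0 30;0 12 -13 0 0 0 40;0 14.8 -16.2 0 0 0 50;0 14.8 -16.2 0 0 0 60;0 14.8 -16.2 0 0 0 70;0 14.8 -16.2 0 0 0 80;0 14.8 -16.2 0 0 0 88.6;0 14.8 -16.2 0 0 0 88.6;0 14.8 -16.2 0 0 0 88.6' 25; python3 -m inch '0 0 0 -5 0 0 0;0 0 0 -10 0 0 0;0 0 0 -15.6 0 0 0;0 0 0 -15.6 0 0 0;0 0 0 -15.6 0 0 0'
python3 - <<'E'
from h import *
s=telemetry.get_state();e=s['eef_pos'];print(s['q'].round(2))
pin=np.array([.4574,.1022])
for th in list(np.arange(.05,1.5,.1))+[1.5,1.55,1.6,1.631]:
    p=pin+.2*np.array([np.cos(th),np.sin(th)])+.0215*np.array([np.sin(th),-np.cos(th)])
    print(round(th,2),((p-e[:2])*100).round(1),np.degrees(th-(s['ee_rot'][2]+np.pi)%(2*np.pi)).round(0))
E
```

```text
t: 48.68
eef_pos: [0.6584, 0.0555, 0.2725]
ee_rot: [3.14, -0.003, -3.111]
force: [-0.1, -0.1, -0.7]
width: 0.0003
t: 49.3
eef_pos: [0.6597, 0.0557, 0.1187]
ee_rot: [3.14, -0.0, -3.112]
force: [-0.1, 0.1, 0.5]
width: 0.0005
[ 0.38  0.42 -0.15 -0.   -1.   -0.35]
0.05 [-0.2  3.5] 1.0
0.15 [-0.1  5.5] 7.0
0.25 [-0.3  7.5] 13.0
0.35 [-0.7  9.5] 18.0
0.45 [-1.3 11.4] 24.0
0.55 [-2.1 13.3] 30.0
0.65 [-3. 15.] 36.0
0.75 [-4.1 16.7] 41.0
0.85 [-5.4 18.3] 47.0
0.95 [-6.9 19.7] 53.0
1.05 [-8.4 20.9] 58.0
1.15 [-10.1  22. ] 64.0
1.25 [-11.9  23. ] 70.0
1.35 [-13.8  23.7] 76.0
1.45 [-15.7  24.2] 81.0
1.5 [-16.7  24.5] 84.0
1.55 [-17.7  24.6] 87.0
1.6 [-18.7  24.7] 90.0
1.63 [-19.3  24.7] 92.0
```

```bash
python3 -m inch '0 -0.2 2 0 0 0 0;0 -0.2 3.5 0 0 0 1;0 -0.1 5.5 0 0 0 7;0 -0.3 7.5 0 0 0 13;0 -0.7 9.5 0 0 0 18;0 -1.3 11.4 0 0 0 24;0 -2.1 13.3 0 0 0 30;0 -3 15 0 0 0 36;0 -4.1 16.7 0 0 0 41;0 -5.4 18.3 0 0 0 47;0 -6.9 19.7 0 0 0 53;0 -6.9 19.7 0 0 0 53'
python3 - <<'E'
from h import *
s=telemetry.get_state();e=s['eef_pos'];print(s['q'].round(2))
pin=np.array([.4574,.1022])
for th in list(np.arange(.95,1.5,.1))+[1.5,1.55,1.6,1.631]:
    p=pin+.2*np.array([np.cos(th),np.sin(th)])+.0215*np.array([np.sin(th),-np.cos(th)])
    print(round(th,2),((p-e[:2])*100).round(1),np.degrees(th-(s['ee_rot'][2]+np.pi)%(2*np.pi)).round(0))
E
```

```text
t: 50.8
eef_pos: [0.5902, 0.2548, 0.1201]
ee_rot: [3.14, 0.002, -2.184]
force: [0.4, 0.1, 0.4]
width: 0.0007
[ 0.71  0.39 -0.2  -0.   -0.98  0.25]
0.95 [ 0.1 -0.2] -0.0
1.05 [-1.5  1. ] 5.0
1.15 [-3.1  2.1] 11.0
1.25 [-4.9  3. ] 17.0
1.35 [-6.8  3.8] 22.0
1.45 [-8.7  4.3] 28.0
1.5 [-9.7  4.5] 31.0
1.55 [-10.7   4.7] 34.0
1.6 [-11.7   4.8] 37.0
1.63 [-12.3   4.8] 39.0
```

Slight downward correction, continue to about 1.55, slowing.

```bash
python3 -m inch '0 -1.5 1 -0.2 0 0 5;0 -3.1 2.1 -0.3 0 0 11;0 -4.9 3 -0.3 0 0 17;0 -6.8 3.8 -0.3 0 0 22;0 -8.2 4.2 -0.3 0 0 27;0 -9.3 4.4 -0.3 0 0 30;0 -10 4.6 -0.3 0 0 33;0 -10.6 4.7 -0.3 0 0 35;0 -10.6 4.7 -0.3 0 0 35'
python3 - <<'E'
from h import *
f=grab_frame('wrist');save('w14',f)
E
```

```text
t: 51.92
eef_pos: [0.4839, 0.3018, 0.1172]
ee_rot: [3.14, 0.002, -1.573]
force: [0.8, 0.6, 0.3]
width: 0.0001
```

View pics/w14.png

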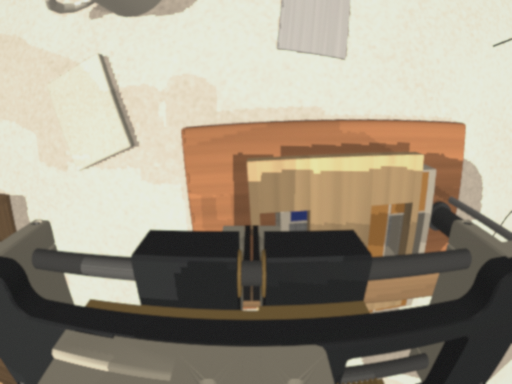

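```bash
python3 -m inch '0 0.5 0 1 0 0 0;0 0.5 0 5 0 0 0;0 -3 0 6 0 0 0;0 -7.5 0 6 0 0 0;0 -7.5 0 3 0 0 0;0 -7.5 0 0 0 0 0;0 -7.5 0 0 0 0 0'
python3 - <<'E'
from h import *
s=telemetry.get_state();e=s['eef_pos']
pin=np.array([.4574,.1022])
for th in [1.55]+list(np.arange(1.5,.3,-.12))+[.3,.2,.15,.1,.06,.033]:
    p=pin+.2*np.array([np.cos(th),np.sin(th)])-.0215*np.array([np.sin(th),-np.cos(th)])
    print(round(th,2),((p-e[:2])*100).round(1),np.degrees(th-(s['ee_rot'][2]+np.pi)%(2*np.pi)).round(0))
E
```

```text
t: 52.85
eef_pos: [0.4085, 0.3005, 0.116]
ee_rot: [3.138, -0.002, -1.574]
force: [-0.1, 1.2, 0.3]
width: 0.0001
1.55 [3.2 0.2] -1.0
1.5 [4.2 0.3] -4.0
1.38 [6.6 0.2] -11.0
1.26 [ 9.  -0.1] -18.0
1.14 [11.3 -0.8] -24.0
1.02 [13.5 -1.7] -31.0
0.9 [15.6 -2.8] -38.0
0.78 [17.6 -4.2] -45.0
0.66 [19.4 -5.9] -52.0
0.54 [20.9 -7.7] -59.0
0.42 [22.3 -9.7] -66.0
0.3 [ 23.4 -11.9] -73.0
0.2 [ 24.1 -13.8] -78.0
0.15 [ 24.3 -14.7] -81.0
0.1 [ 24.6 -15.7] -84.0
0.06 [ 24.7 -16.5] -86.0
0.03 [ 24.8 -17. ] -88.0
```

```bash
python3 -m inch '0 3.2 0.2 0 0 0 -1;0 5 0.3 0 0 0 -6;0 6.6 0.2 0 0 0 -11;0 9 -0.1 0 0 0 -18;0 11.3 -0.8 0 0 0 -24;0 13.5 -1.7 0 0 0 -31;0 15.6 -2.8 0 0 0 -38;0 17.6 -4.2 0 0 0 -45;0 19.4 -5.9 0 0 0 -52;0 20.9 -7.7 0 0 0 -59;0 22.3 -9.7 0 0 0 -66;0 22.9 -10.8 0 0 0 -69'; python3 -m inch '0 0 0 0 0 0 0'
```

```text
t: 54.35
eef_pos: [0.6388, 0.1918, 0.1174]
ee_rot: [3.138, -0.0, -2.782]
force: [-0.3, 1.2, 0.7]
width: 0.0
t: 54.48
eef_pos: [0.6396, 0.1911, 0.1182]
ee_rot: [3.138, 0.0, -2.782]
force: [-0.0, -1.0, 0.0]
width: 0.0005
```

```bash
python3 -m inch '0 0.5 -1.5 0 0 0 -4;0 0.8 -3 0 0 0 -8;0 1.1 -4.5 0 0 0 -13;0 1.3 -5.3 0 0 0 -16;0 1.4 -5.8 0 0 0 -17;0 1.4 -6.1 0 0 0 -18;0 1.4 -6.3 0 0 0 -18;0 1.4 -6.3 0 0 0 -18'; python3 -m inch '0 0 -0.2 0 0 0 0;0 0 -0.3 0 0 0 0;0 0 -0.3 0 0 0 0'
```

```text
t: 55.48
eef_pos: [0.6537, 0.1287, 0.1185]
ee_rot: [3.138, 0.001, -3.095]
force: [-0.6, 3.4, 1.7]
width: 0.0004
t: 55.85
eef_pos: [0.6538, 0.1284, 0.1186]
ee_rot: [3.134, 0.002, -3.094]
force: [-2.1, 12.0, 1.8]
width: 0.0002
```

```bash
python3 -m inch '0 0 1.5 0 0 0 0;0 0 2 4 0 0 0;0 0 3 9 0 0 -9;0 -3 5 13 0 0 -19;0 -7 7 15.3 0 0 -29;0 -11 8.9 15.3 0 0 -39;0 -14.3 8.9 15.3 0 0 -49;0.68 -14.3 8.9 15.3 0 0 -59;0.68 -14.3 8.9 15.3 0 0 -69;0.68 -14.3 8.9 15.3 0 0 -79;0.68 -14.3 8.9 15.3 0 0 -89.4;0.68 -14.3 8.9 15.3 0 0 -89.4';python3 -m inch '0.68 0 0 0 0 0 0;0.68 0 0 0 0 0 0'
python3 - <<'E'
from h import *
f=grab_frame('wrist');save('w15',f)
for n,h,g,z in [('cover',.012,None,.08),('panel0',.02,(.45,.217),.06)]:
    print(n);[print('  ',o) for o in find('wrist',n,g,h,z)]
cv2.imwrite('pics/c15.png',cv2.resize(cv2.cvtColor(f['pixels'][20:220,80:400],cv2.COLOR_RGB2BGR),None,fx=2.4,fy=2.4,interpolation=cv2.INTER_CUBIC))
E
```

```text
t: 57.35
eef_pos: [0.5105, 0.2173, 0.2713]
ee_rot: [3.135, 0.003, 1.63]
force: [-0.5, 0.3, -0.7]
width: 0.0449
t: 57.6
eef_pos: [0.5104, 0.2173, 0.2712]
ee_rot: [3.135, 0.004, 1.632]
force: [-0.3, 0.1, -0.0]
width: 0.0585
cover
   (0.6, False, array([0.4643, 0.2399, 0.0628]), np.float64(0.015))
panel0
   (0.89, False, array([0.4517, 0.2177, 0.0463]), np.float64(0.795))
   (0.66, False, array([ 0.4765,  0.1037, -0.1257]), np.float64(0.995))
   (0.66, False, array([0.5446, 0.1158, 0.0622]), np.float64(0.997))
```

View pics/c15.png

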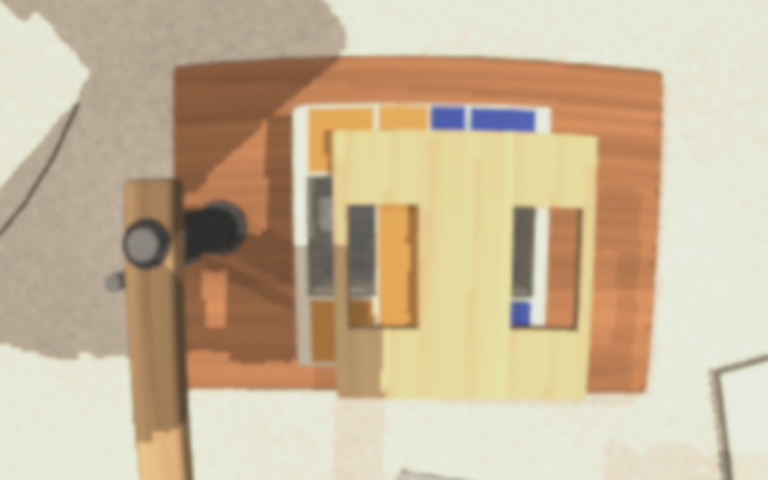

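```bash
python3 -m inch '0.68 -2 1 -4 0 0.35 0;0.68 -4.65 2.16 -9 0 0.35 0;0.68 -4.65 2.16 -14 0 0.35 0;0.68 -4.65 2.16 -16.5 0 0.35 0;0.68 -4.65 2.16 -16.5 0 0.35 0;0.68 -4.65 2.16 -16.5 0 0.35 0;0.68 -4.65 2.16 -16.5 0 0.35 0'
python3 - <<'E'
from h import *
f=grab_frame('wrist')
[print('  c',o) for o in find('wrist','cover',None,.012,.08)]
for d in regions_of('wrist','cover')[:2]: print(d['p'],d['bbox'])
E
```

```text
t: 58.72
eef_pos: [0.4648, 0.2395, 0.1078]
ee_rot: [3.139, 0.001, 1.631]
force: [0.0, -0.1, 0.5]
width: 0.0595
  c (0.78, False, array([0.4642, 0.2395, 0.0489]), np.float64(0.457))
0.78 [148.9, 120.8, 354.6, 308.1]
```

```bash
python3 -m inch '0.68 -0.08 -0.03 -0.7 0 0 0;0.68 -0.08 -0.03 -1.5 0 0 0;0.68 -0.08 -0.03 -2.2 0 0 0;0.68 -0.08 -0.03 -2.45 0 0 0;0.68 -0.08 -0.03 -2.45 0 0 0'
```

```text
t: 59.55
eef_pos: [0.4634, 0.2387, 0.0822]
ee_rot: [3.14, 0.003, 1.631]
force: [-0.7, 1.0, 0.0]
width: 0.0594
```

```bash
python3 -m inch '0.3 0 0 0.05 0 0 0;0.3 0 0 0.05 0 0 0;0.3 0 0 0.05 0 0 0;0.3 0 0 0.05 0 0 0;0.3 0 0 0.05 0 0 0' 25; python3 -m inch '0.3 0 0 0.8 0 0 0;0.3 0 0 2 0 0 0;0.3 0 0 3 0 0 0;0.3 0 0 3 0 0 0'
```

```text
t: 60.18
eef_pos: [0.4636, 0.2388, 0.083]
ee_rot: [3.14, 0.002, 1.631]
force: [-1.1, -0.3, 2.8]
width: 0.044
t: 60.68
eef_pos: [0.4641, 0.2394, 0.1142]
ee_rot: [3.138, 0.001, 1.631]
force: [0.2, -1.3, -0.4]
width: 0.0435
```

```bash
python3 -m inch '0.3 -0.6 -1 0 0 0 0;0.3 -1.32 -2.2 0 0 0 0;0.3 -1.32 -2.2 -1 0 0 0;0.3 -1.32 -2.2 -2 0 0 0;0.3 -1.32 -2.2 -2.3 0 0 0;0.3 -1.32 -2.2 -2.3 0 0 0;0.3 -1.32 -2.2 -2.3 0 0 0'
```

```text
t: 61.55
eef_pos: [0.4511, 0.2176, 0.0913]
ee_rot: [3.138, 0.001, 1.631]
force: [0.2, 0.5, -0.5]
width: 0.0438
```

```bash
python3 -m inch '0.3 -0.02 -0.03 -0.4 0 0 -0.1;0.3 -0.02 -0.03 -0.7 0 0 -0.1;0.3 -0.02 -0.03 -0.8 0 0 -0.1;0.3 -0.02 -0.03 -0.8 0 0 -0.1;0.3 -0.02 -0.03 -0.8 0 0 -0.1'; python3 -m inch '0.3 0 0 -0.05 0 0 0;0.3 0 0 -0.05 0 0 0'
```

```text
t: 62.18
eef_pos: [0.4509, 0.2173, 0.0833]
ee_rot: [3.138, 0.001, 1.629]
force: [-0.0, -0.2, -0.5]
width: 0.0436
t: 62.42
eef_pos: [0.451, 0.2174, 0.083]
ee_rot: [3.138, 0.001, 1.629]
force: [-1.4, 0.2, 1.5]
width: 0.0437
```

Touching. Release, retreat, measure.

```bash
python3 -m inch '0.68 0 0 0 0 0 0;0.68 0 0 0 0 0 0;0.68 0 0 0 0 0 0;0.68 0 0 0 0 0 0'; python3 -m inch '0.68 0 0 2 0 0 0;0.68 0 0 5 0 0 0;0.68 0 0 10 0 0 0;0.68 0 0 16 0 0 0;0.68 0 0 19 0 0 0;0.68 2 0 19 0 0 0;0.68 6 0 19 0 0 0;0.68 6 0 19 0 0 0;0.68 6 0 19 0 0 0'
python3 - <<'E'
from h import *
for n,h,z in [('cover',.012,.08),('panel0',.02,.06)]:
    print(n);[print('  ',o) for o in find('wrist',n,(.45,.217),h,z)]
# compare with earlier good picture
a=cv2.imread('pics/w13.png',0).astype(int);save('w16',grab_frame('wrist'));b=cv2.imread('pics/w16.png',0).astype(int)
d=np.abs(a-b)[40:200,190:330];print('diff',d.mean(),np.percentile(d,99),(d>40).sum())
E
```

```text
t: 62.92
eef_pos: [0.451, 0.2174, 0.083]
ee_rot: [3.138, 0.001, 1.629]
force: [-0.2, -0.6, 0.4]
width: 0.0595
t: 64.05
eef_pos: [0.5108, 0.2169, 0.2715]
ee_rot: [3.14, 0.002, 1.628]
force: [-0.2, 0.5, -0.8]
width: 0.0595
cover
   (0.68, False, array([0.4513, 0.2182, 0.0611]), np.float64(0.016))
panel0
   (0.76, False, array([0.5447, 0.153 , 0.3657]), np.float64(0.994))
   (0.64, False, array([ 0.5279,  0.1653, -0.6968]), np.float64(0.981))
   (0.6, False, array([0.548 , 0.1447, 0.1109]), np.float64(0.993))
diff 1.9770535714285715 23.0 6
```

Cover back in place, picture matching the earlier good one. Close the bar again.

```bash
python3 -m inch '0 3 -3 0 0 0 10;0 6 -6 0 0 0 20;0 9 -10 0 0 0 30;0 12 -13 0 0 0 40;0 14.8 -16.2 0 0 0 50;0 14.8 -16.2 0 0 0 60;0 14.8 -16.2 0 0 0 70;0 14.8 -16.2 0 0 0 80;0 14.8 -16.2 0 0 0 88.6;0 14.8 -16.2 0 0 0 88.6;0 14.8 -16.2 0 0 0 88.6' 25; python3 -m inch '0 0 0 -5 0 0 0;0 0 0 -10 0 0 0;0 0 0 -15.6 0 0 0;0 0 0 -15.6 0 0 0;0 0 0 -15.6 0 0 0'; python3 -m inch '0 -0.2 2 0 0 0 0;0 -0.2 3.5 0 0 0 1;0 -0.1 5.5 0 0 0 7;0 -0.3 7.5 0 0 0 13;0 -0.7 9.5 0 0 0 18;0 -1.3 11.4 0 0 0 24;0 -2.1 13.3 0 0 0 30;0 -3 15 0 0 0 36;0 -4.1 16.7 0 0 0 41;0 -5.4 18.3 0 0 0 47;0 -6.9 19.7 0 0 0 53;0 -6.9 19.7 0 0 0 53'
```

```text
t: 65.68
eef_pos: [0.6585, 0.0556, 0.2733]
ee_rot: [3.138, 0.001, -3.11]
force: [0.6, 0.2, -0.6]
width: 0.0004
t: 66.3
eef_pos: [0.6599, 0.0558, 0.1195]
ee_rot: [3.138, 0.003, -3.11]
force: [0.5, 0.0, 1.2]
width: 0.0003
t: 67.8
eef_pos: [0.5903, 0.2549, 0.1209]
ee_rot: [3.138, 0.005, -2.182]
force: [-0.3, 0.0, 0.9]
width: 0.0004
```

```bash
python3 -m inch '0 -1.5 1 -0.2 0 0 5;0 -3.1 2.1 -0.4 0 0 11;0 -4.9 3 -0.4 0 0 17;0 -6.8 3.8 -0.4 0 0 22;0 -8.2 4.2 -0.4 0 0 27;0 -9.3 4.4 -0.4 0 0 30;0 -10 4.6 -0.4 0 0 33;0 -10.6 4.7 -0.4 0 0 35;0 -10.6 4.7 -0.4 0 0 35'; python3 -m inch '0 -0.4 0 0 0 0 1;0 -0.8 0 0 0 0 2;0 -1 0 0 0 0 3;0 -1 0 0 0 0 3'
python3 - <<'E'
from h import *
for n in ['cover']:
    print([o for o in find('side',n,(.45,.217),.012,.08)])
f=grab_frame('side');print([(d['p'],at(f,d['location'],.129)) for d in pinpoint('side','bar_end')])
E
```

```text
t: 68.92
eef_pos: [0.4841, 0.3019, 0.1171]
ee_rot: [3.138, 0.005, -1.572]
force: [-0.7, 0.1, 0.3]
width: 0.0001
t: 69.42
eef_pos: [0.4737, 0.3017, 0.117]
ee_rot: [3.138, 0.005, -1.519]
force: [0.3, 0.2, 1.0]
width: 0.0006
[(0.71, False, array([ 0.4371,  0.2042, -0.1875]), np.float64(0.875))]
[]
```

```bash
python3 -m inch '0 -0.2 0 0 0 0 0;0 -0.4 0 0 0 0 0;0 -0.5 0 0 0 0 0;0 -0.5 0 0 0 0 0'; python3 -m inch '0 -0.1 0 0 0 0 0;0 -0.2 0 0 0 0 0;0 -0.2 0 0 0 0 0'
```

```text
t: 70.12
eef_pos: [0.4688, 0.3017, 0.1169]
ee_rot: [3.138, 0.004, -1.519]
force: [1.3, 1.1, 0.4]
width: 0.0004
t: 70.5
eef_pos: [0.4675, 0.3017, 0.117]
ee_rot: [3.139, 0.005, -1.519]
force: [5.7, -0.8, -2.6]
width: 0.0007
```

```bash
python3 -m inch '0 -0.1 0 0 0 0 0;0 -0.1 0 0 0 0 0'; python3 -m inch '0 -0.1 0 0 0 0 0;0 -0.1 0 0 0 0 0'
```

```text
t: 70.75
eef_pos: [0.4675, 0.3017, 0.1171]
ee_rot: [3.141, 0.005, -1.519]
force: [7.1, -1.0, -4.1]
width: 0.0002
t: 71.0
eef_pos: [0.4675, 0.3017, 0.1171]
ee_rot: [-3.141, 0.005, -1.519]
force: [6.8, -0.3, -3.7]
width: 0.0001
```

```bash
python3 -m inch '0 -0.2 0 0 0 0 0;0 -0.3 0 0 0 0 0;0 -0.3 0 0 0 0 0'
```

```text
t: 71.38
eef_pos: [0.4673, 0.3018, 0.1173]
ee_rot: [-3.137, 0.005, -1.518]
force: [17.6, -3.1, -9.5]
width: 0.0006
```

Firmly on the stop. Back off, go clear, and check from the cameras numerically.

```bash
python3 -m inch '0 1 0 0 0 0 0;0 3 0 0 0 0 0;0 5 0 3 0 0 0;0 7 0 9 0 0 0;0 7 0 14 0 0 0;0 4 0 16 0 0 0;0 -2 2 16 0 0 0;0 -6 2 16 0 0 0;0 -9 -5 16 0 0 0;0 -9 -8 16 0 0 0;0 -9 -8 16 0 0 0;0 -9 -8 16 0 0 0'
python3 - <<'E'
from h import *
print(telemetry.get_state()['eef_pos'])
f=grab_frame('wrist');save('w17',f)
for n in ['bar_end','pin']: print(n,[(round(d['p'],2),at(f,d['location'],.129,True).round(4)) for d in pinpoint('wrist',n)[:2]])
pin=np.array([.4574,.1022]);
for d in pinpoint('wrist','bar_end')[:1]:
    v=at(f,d['location'],.129,True)-pin;print('phi',np.arctan2(v[1],v[0]),'closed 1.631')
for n,h,z in [('cover',.012,.08),('panel0',.06,.02)]:
    for o in find('wrist',n,(.45,.217),h,z): print(n,o)
E
```

```text
t: 72.88
eef_pos: [0.3779, 0.2222, 0.2777]
ee_rot: [-3.136, 0.006, -1.519]
force: [0.3, -0.0, 0.7]
width: 0.0004
[0.37790225 0.22216989 0.27770422]
bar_end [(0.8, array([0.4448, 0.3257]))]
pin [(0.7, array([0.4603, 0.099 ]))]
phi 1.6273256762272472 closed 1.631
cover (0.71, False, array([ 0.5207,  0.2087, -0.4127]), np.float64(0.639))
panel0 (0.75, False, array([ 0.5618,  0.1659, -0.6853]), np.float64(0.994))
panel0 (0.51, False, array([0.3997, 0.0936, 0.6999]), np.float64(0.997))
```

```bash
python3 - <<'E'
from h import *
f=grab_frame('wrist');m=np.zeros((384,512),bool)
for d in regions_of('wrist','cover'):
    v,u=np.nonzero(d['pixels']);print(round(d['p'],2),d['bbox'],at(f,(u.mean(),v.mean()),.09,True).round(3));
    if d['p']>.3: m|=d['pixels']
S=cv2.resize(sil(f,.4513,.2183,.06,.012,.08,True),(512,384),interpolation=cv2.INTER_AREA)>0
print(m.sum(),(m&S).sum(),S.sum())
pts=np.argwhere(m)[:,::-1]
H=cv2.convexHull(pts.astype(np.int32));M=np.zeros((384,512),np.uint8);cv2.fillConvexPoly(M,H,1)
print(fit([(f,M>0,True)],[.451,.218,.06],.012,.08))
v,u=np.nonzero(S);print(u.min(),v.min(),u.max(),v.max())
# grey-level edges along lines outward of the pile for yellow/side colors
g=f['pixels'].astype(int)
hsv=cv2.cvtColor(f['pixels'],cv2.COLOR_RGB2HSV)
blue=(hsv[...,0]>105)&(hsv[...,0]<130)&(hsv[...,1]>120)
b=np.argwhere(blue&(cv2.dilate(S.astype(np.uint8),np.ones((25,25)))>0));print('blue px near',len(b))
E
```

```text
0.65 [205.1, 49.3, 315.0, 165.2] [0.453 0.219]
7925 7878 12025
(array([0.4524, 0.2186, 0.0564]), np.float64(0.011))
205 52 313 163
blue px near 0
```

```bash
python3 -c "
from station import arm,telemetry
print(arm.job_done(), telemetry.get_state()['t'])"
```

```text
the job is handed in; nothing more can be done
the job is handed in; nothing more can be done
```

The job is done and handed in at about 73 s. The three panels present are piled on the pad, with the cover on top and the bar closed against its stop.

- **Sequence:** I pushed the bar to its open stop, stacked the panels at 25 N grip and laid the cover. While I was closing the bar, I saw the cover had been knocked about 25 mm aside. I reopened the bar to its stop, put the cover back and closed the bar again.
- **Forces:** The highest reading at the end of any move was about 20 N, when I pressed the bar onto its closed stop. Readings come only at the end of each move, so short peaks in between were not seen.
- **Pile and cover:** The top panel and the one below it were fitted about 1 mm apart. The cover was about 1 mm from its intended place at the last check, and no painted panel showed around it.
- **Bar:** It measured 1.627 rad in world axes, against 1.631 expected when closed, and it did not move under further pushing.
- **Checks that failed:** With the bar across it, the plain single-view fit of the cover failed; a fit to the outer outline of its visible parts worked. The side camera could not find the bar end while the arm blocked it. After the knock, I could check only the top panel, from its visible part.
- **Other objects:** I did not touch them, but I did not re-measure their positions at the end.

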